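# Mirror the modelling tools onto the left-hander's rack

## Task

A left-handed potter takes over this place: move the four modelling tools from the full tool rack to the empty one in reverse order, so that the leftmost tool goes to the rightmost rest of the empty rack, the second from the left to the second from the right, and so on (left and right as the robot sees them). Lay each tool level in the notches of both cross-bars of its rest, square to the bars, with the middle of the tool (of the handle, for the knife) midway between the bars, and let go of it.

Things in the scene. Friction and masses are not known exactly. Their poses are not given: they have to be found in the camera images.
- loop_tool: Loose double-ended loop tool: red-brown wooden handle with a wire loop at each end, 177 mm long, handle 10 mm wide and 10 mm thick over the middle 114 mm. Origin: middle of the underside; y runs along its length, origin at mid length. Grip across the handle's middle.
- wood_needle: Loose slim pale boxwood tool with a long point, 175 mm long, 10 mm wide, 9 mm thick. Origin: middle of the underside; y runs along its length, origin at mid length.
- curved_tool: Loose slightly curved modelling tool of grey-brown hardwood, both ends flat and rounded, 174 mm long, 15 to 18 mm wide, 11 mm thick. Origin: middle of the underside; y runs along its length, origin at mid length.
- clay_knife: Loose clay knife: straight black handle 110 mm long, 14 mm wide, 12 mm thick with two brass rivets, and a flat steel blade that reaches 53 mm past the handle. Origin: middle of the underside; y runs along its length (blade towards +y), origin at the middle of the handle.
- rest_loop_tool: Fixed rest of the full rack under the loop tool at the start: it tells where in the old row that tool lay. All rests are alike: two upright wooden cross-bars, 8 mm thick, at x = -32 and +32 mm, 56 mm free between them for fingers; shallow V notch; posts at both sides. Origin: under its middle, on the board, 10 mm above the table; axes as the rack's.
- rest_wood_needle: Fixed rest of the full rack under the wood needle at the start: it tells where in the old row that tool lay. All rests are alike: two upright wooden cross-bars, 8 mm thick, at x = -32 and +32 mm, 56 mm free between them for fingers; shallow V notch; posts at both sides. Origin: under its middle, on the board, 10 mm above the table; axes as the rack's.
- rest_curved_tool: Fixed rest of the full rack under the curved tool at the start: it tells where in the old row that tool lay. All rests are alike: two upright wooden cross-bars, 8 mm thick, at x = -32 and +32 mm, 56 mm free between them for fingers; shallow V notch; posts at both sides. Origin: under its middle, on the board, 10 mm above the table; axes as the rack's.
- rest_clay_knife: Fixed rest of the full rack under the clay knife at the start: it tells where in the old row that tool lay. All rests are alike: two upright wooden cross-bars, 8 mm thick, at x = -32 and +32 mm, 56 mm free between them for fingers; shallow V notch; posts at both sides. Origin: under its middle, on the board, 10 mm above the table; axes as the rack's.
- full_rack: Fixed rack in which the four tools lie at the start, to the left or right of the empty one. Pale wooden board 100 mm (x, away from the robot) by 236 mm (y, to the left), 10 mm thick; origin under its middle, at table height. Its four rests have their middles at x = 0, y = -90, -30, 30, 90 mm; tools lie along x. A lamp 340 mm tall stands left of the racks.
- empty_rack: Fixed rack like the full one, empty at the start: same board, origin, axes, and rests at y = -90, -30, 30, 90 mm. Cross-bars at x = -32 and +32 mm, 8 mm thick; the bottom of each shallow V notch (10 degree slopes) is 36 mm above the table; round posts beside it, 35 mm apart inside, rise to 52 mm above the table. A tool belongs along x on both bars of a rest.

How it is judged:
At the end, for the whole second after the job is handed in: Every tool lies in the empty rack in the rest that mirrors its old one (within 18 mm across it, 20 mm of midway between the bars), level within 0.1 rad, along the rest within 0.25 rad, underside 33 to 50.6 mm above the table, released and at rest (((y of rest_loop_tool in the frame of full_rack between -0.102 and -0.078 m and y of loop_tool in the frame of empty_rack between 0.072 and 0.108 m) or (y of rest_loop_tool in the frame of full_rack between -0.042 and -0.018 m and y of loop_tool in the frame of empty_rack between 0.012 and 0.048 m) or (y of rest_loop_tool in the frame of full_rack between 0.018 and 0.042 m and y of loop_tool in the frame of empty_rack between -0.048 and -0.012 m) or (y of rest_loop_tool in the frame of full_rack between 0.078 and 0.102 m and y of loop_tool in the frame of empty_rack between -0.108 and -0.072 m)) and x of loop_tool in the frame of empty_rack between -0.02 and 0.02 m and z of loop_tool in the frame of empty_rack between 0.033 and 0.0506 m and angle between loop_tool's own y axis and vertical between 1.4708 and 1.6708 rad and angle between the y axis of each of loop_tool, wood_needle, curved_tool, clay_knife and the x axis of empty_rack, either way round below 0.25 rad and linear speed of each of loop_tool, wood_needle, curved_tool, clay_knife below 0.02 m/s and angular speed of each of loop_tool, wood_needle, curved_tool, clay_knife below 0.3 rad/s and contact force between each of loop_tool, wood_needle, curved_tool, clay_knife and the fingers below 0.05 N and ((y of rest_wood_needle in the frame of full_rack between -0.102 and -0.078 m and y of wood_needle in the frame of empty_rack between 0.072 and 0.108 m) or (y of rest_wood_needle in the frame of full_rack between -0.042 and -0.018 m and y of wood_needle in the frame of empty_rack between 0.012 and 0.048 m) or (y of rest_wood_needle in the frame of full_rack between 0.018 and 0.042 m and y of wood_needle in the frame of empty_rack between -0.048 and -0.012 m) or (y of rest_wood_needle in the frame of full_rack between 0.078 and 0.102 m and y of wood_needle in the frame of empty_rack between -0.108 and -0.072 m)) and x of wood_needle in the frame of empty_rack between -0.02 and 0.02 m and z of wood_needle in the frame of empty_rack between 0.033 and 0.0506 m and angle between wood_needle's own y axis and vertical between 1.4708 and 1.6708 rad and ((y of rest_curved_tool in the frame of full_rack between -0.102 and -0.078 m and y of curved_tool in the frame of empty_rack between 0.072 and 0.108 m) or (y of rest_curved_tool in the frame of full_rack between -0.042 and -0.018 m and y of curved_tool in the frame of empty_rack between 0.012 and 0.048 m) or (y of rest_curved_tool in the frame of full_rack between 0.018 and 0.042 m and y of curved_tool in the frame of empty_rack between -0.048 and -0.012 m) or (y of rest_curved_tool in the frame of full_rack between 0.078 and 0.102 m and y of curved_tool in the frame of empty_rack between -0.108 and -0.072 m)) and x of curved_tool in the frame of empty_rack between -0.02 and 0.02 m and z of curved_tool in the frame of empty_rack between 0.033 and 0.0506 m and angle between curved_tool's own y axis and vertical between 1.4708 and 1.6708 rad and ((y of rest_clay_knife in the frame of full_rack between -0.102 and -0.078 m and y of clay_knife in the frame of empty_rack between 0.072 and 0.108 m) or (y of rest_clay_knife in the frame of full_rack between -0.042 and -0.018 m and y of clay_knife in the frame of empty_rack between 0.012 and 0.048 m) or (y of rest_clay_knife in the frame of full_rack between 0.018 and 0.042 m and y of clay_knife in the frame of empty_rack between -0.048 and -0.012 m) or (y of rest_clay_knife in the frame of full_rack between 0.078 and 0.102 m and y of clay_knife in the frame of empty_rack between -0.108 and -0.072 m)) and x of clay_knife in the frame of empty_rack between -0.02 and 0.02 m and z of clay_knife in the frame of empty_rack between 0.033 and 0.0506 m and angle between clay_knife's own y axis and vertical between 1.4708 and 1.6708 rad); the robot touches nothing.
It also fails if it takes over 99 s, if anything falls off the work surface, if the arm or the gripper's body presses on something with over 40 N, if the wrist force passes 120 N, or if a joint passes its speed limit or range.

## Robot

A 6-joint arm with a two-finger parallel gripper is mounted at the origin on a cart in front of the work surface, level with it; the furniture and walls round the work are solid. World frame = base frame: x ahead of the robot, y to its left, z up, the work surface at z = 0. Lengths are in m, angles in rad, forces in N, time in s.
With the tool pointing down it reaches from about 0.35 to 0.975 m from the base axis. Payload 4.9 kg.
Tool frame: the origin (TCP) lies on the centre line of the jaws, within the pads' length; the fingertips stand 14 mm ahead of it and the grasp point (between the pads) lies 5 mm behind it; y points along the fingers, z is the direction in which the jaws open and shut, and the axes are right-handed (so a half turn about y gives the same grasp; the last joint's range is limited). The gripper opens to 85 mm and grips with 20 to 120 N. Pads are 22 mm wide; open, the fingers measure 114 mm over their backs; the gripper's body (76 mm by 85 mm) begins 54 mm behind the grasp point. The pads swing forward as they close: fully open they stand 13 mm farther back than shut.
Start: joints at [1.065, 0.053, 1.613, -0, 1.476, -0.119], TCP at [0.236, 0.579, 0.245] pointing down, gripper open.
Joint ranges: [-3.01, 3.01], [-1.01, 2.22], [0.06, 2.58], [-1.02, 4.17], [0.09, 2.62], [-3.14, 3.14]. Speed limits (rad/s): [2.57, 2.57, 3.14, 3.14, 3.14, 3.14].

## Interface

Orientations are given as a rotation vector (axis times angle).
In Python, from station import ctrl gives the robot as it stands.
- The arm moves only by the tool servo_tool, never from a script. Its arguments are lists of equal length, an entry for each row: "delta_pos": the shift along the tool's x, y, z in m, a list of three; "dr": the turn, a rotation vector about the tool's x, y, z in degrees, a list of three; "grip": the opening, from 0 (shut) to 1 (fully open). In form: {"delta_pos": [[x, y, z], ...], "dr": [[rx, ry, rz], ...], "grip": [grip, ...]}. A call has 1 to 5 rows; each row shifts and turns the pose as measured when the row begins, along the tool's axes as they then stand; what a row does not reach is not made up. A row lasts 1/8 s, in which the tool goes at most 62.5 mm and 10.7 degrees, less where a joint would pass 70% of its speed; a pose out of reach is approached as far as the arm can. A call is refused whole if a number of a shift passes 0.0625 or a number of a turn 10.7, either way. A call with a gripper value outside its range is refused whole. The fingers move at their own pace and stop on an object; "grip_force" is the grip in N (left out, the last holds). Time passes only in rows, so rows that do not move let the fingers close. It gives the time, the measured TCP pose, the force and the opening at its end, in the units of the state.
- ctrl.get_obs(): the state, without advancing time (a new reading comes with each control period).
- ctrl.get_image(name): name is "side" or "top"; returns the picture (400x640x3 uint8, red, green, blue); there is no depth.
- ctrl.camera_params(name): a dict with "fovy" (degrees; the focal length in pixels is half the picture's height over the tangent of half this angle, whatever the lens; pixels are square), "cx", "cy" (the principal point, pixels), "eye" and "rotation" of the camera in the world. Camera axes: x right, y down, z forward; pixel columns grow to the right and rows downward; lengths in m; the calibration is good to about 2 mm. A picture is of the moment at which its call begins. camera_params takes no time and is no camera call.
- ctrl.finish_job(): hands the job in, once; it reports no verdict.
Trained networks look in the newest picture that a camera, given by its name, has taken for a name from the list of things; names that differ only in an ending like _2 or _b are one class to them, and where a whole thing is asked for, a point or a joint stands for the part that bears it (a point fixed in the world has none). Each returns a list of dicts, best first, with "score" (0 to 1); they miss things now and then, are a little off and sometimes report something else, mostly with a low value. They report only what shows in the picture. A call takes as long as a camera call.
- ctrl.masks_of(camera, label): "pixels" (400x640 bool, what is visible of it) and "extent" ([left, top, right, bottom] in pixels, round what is visible of it).
The state is a dict: "t": time; "q": joint angles; "dq": joint speeds; "effort": joint torques, N m; "tool_pos": TCP position; "tool_rot": TCP orientation; "contact_force": force on the tool from outside, world axes, zero at the start; "wrist_torque": the same for the moment, N m; "opening": finger opening in m.
Only numpy, scipy, OpenCV 4.12 (cv2) and the standard library are available. Lean on these libraries where they do the work, as an engineer would, in place of code of your own. Each camera call takes 0.05 s, during which the arm holds its last target.

## Working session

There is one attempt and no reset: what is moved stays moved. The work goes in short steps, Python scripts to look and compute and a tool call to move; the robot and the scene stay as the last step left them, time stands still between calls to the robot, and variables do not carry over. Pictures are saved under pics/ and viewed, and the job is handed in when it is done.

Besides the shell and the picture viewer there is one more tool, called after "Request:" by a JSON object that holds its "api" and its "payload", one argument or row to a line. servo_tool: Moves the arm, as the interface text tells. Its arguments: {"type":"object","properties":{"delta_pos":{"type":"array","items":{"type":"array","items":{"type":"number"}}},"dr":{"type":"array","items":{"type":"array","items":{"type":"number"}}},"grip":{"type":"array","items":{"type":"number"}},"grip_force":{"type":"number"}},"required":["delta_pos","dr","grip"]}

```bash
ls; mkdir -p pics
python3 - <<'E'
from station import ctrl
import cv2
o=ctrl.get_obs(); print(o)
for n in("side","top"):
    im=ctrl.get_image(n); cv2.imwrite(f"pics/{n}0.png",im[:,:,::-1]); print(n,ctrl.camera_params(n))
E
```

```text
pics
{'t': 0.0, 'q': array([ 1.06496036e+00,  5.33368472e-02,  1.61430023e+00, -1.41219809e-05,
        1.47599866e+00, -1.18981996e-01]), 'dq': array([ 0.0024617 ,  0.0016642 ,  0.00044256, -0.0012773 ,  0.00059813,
       -0.0019382 ]), 'effort': array([ 1.56194081e-03, -3.93676865e+01, -3.70181608e+01,  7.68517384e-05,
        6.99078402e-03, -1.11178352e-05]), 'tool_pos': array([0.23549919, 0.57828966, 0.24407168]), 'tool_rot': array([-1.55136019,  0.30405695, -0.30308638]), 'contact_force': array([-0.16226168, -0.46881367, -0.14311036]), 'wrist_torque': array([0.03824585, 0.00196379, 0.04271439]), 'opening': 0.08530137143191657}
side {'fovy': 56.64145247572296, 'cx': 324.51909866446374, 'cy': 206.88907840880887, 'eye': array([0.86728721, 0.46394422, 0.56299341]), 'rotation': array([-0.56680955, -2.57214682,  1.28281351])}
top {'fovy': 48.41164767984783, 'cx': 317.1351789485244, 'cy': 206.31741807239806, 'eye': array([ 0.43621354, -0.1527665 ,  0.91034871]), 'rotation': array([-2.1313692 ,  2.13331683, -0.1376837 ])}
```

View pics/top0.png

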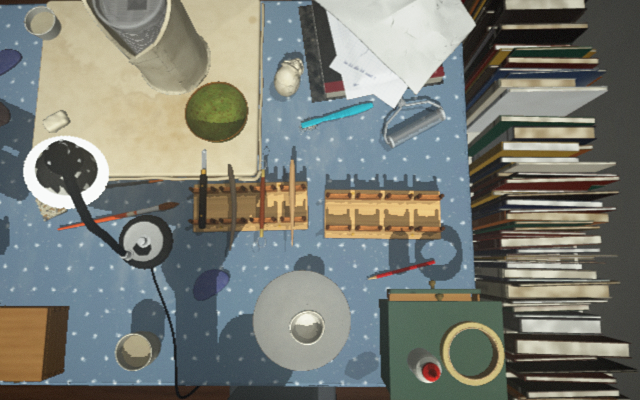

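View pics/side0.png

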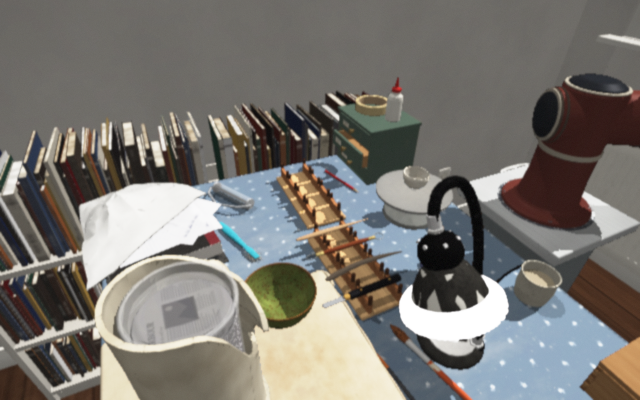

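```bash
cat > h.py <<'E'
import numpy as np,cv2
from station import ctrl
from scipy.spatial.transform import Rotation as R
def cam(n):
    p=ctrl.camera_params(n); f=200/np.tan(np.radians(p['fovy']/2))
    return f,p['cx'],p['cy'],np.array(p['eye']),R.from_rotvec(p['rotation']).as_matrix()
def proj(n,P):
    f,cx,cy,e,M=cam(n); c=(np.atleast_2d(P)-e)@M
    return np.c_[cx+f*c[:,0]/c[:,2],cy+f*c[:,1]/c[:,2]]
def ray(n,uv):
    f,cx,cy,e,M=cam(n); d=M@np.array([(uv[0]-cx)/f,(uv[1]-cy)/f,1]); return e,d/np.linalg.norm(d)
def onz(n,uv,z):
    e,d=ray(n,uv); return e+d*(z-e[2])/d[2]
def tri(uv1,uv2):
    (a,d),(b,g)=ray('top',uv1),ray('side',uv2)
    s=np.linalg.lstsq(np.c_[d,-g],b-a,rcond=None)[0]
    p,q=a+s[0]*d,b+s[1]*g
    return (p+q)/2,np.linalg.norm(p-q)
E
python3 - <<'E'
from h import *
res={}
for n in("top","side"):
    im=ctrl.get_image(n)[:,:,::-1].copy()
    for i,l in enumerate(["loop_tool","wood_needle","curved_tool","clay_knife","full_rack","empty_rack"]):
        r=ctrl.masks_of(n,l)
        for k in r[:3]: print(n,l,round(k['score'],2),k['extent'],k['pixels'].sum())
        if r:
            m=r[0]['pixels']; res[n+l]=m
            c=[(0,0,255),(0,255,0),(255,0,0),(0,255,255),(255,0,255),(255,255,0)][i]
            cs,_=cv2.findContours(m.astype(np.uint8),cv2.RETR_EXTERNAL,cv2.CHAIN_APPROX_NONE)
            cv2.drawContours(im,cs,-1,c,1)
            print(np.round(proj('top',[[0,0,0]]),0) if 0 else '')
    v=im[120:280,150:470] if n=='top' else im[130:330,240:440]
    cv2.imwrite(f"pics/m_{n}.png",cv2.resize(v,None,fx=2.5 if n=='top' else 3,fy=2.5 if n=='top' else 3,interpolation=cv2.INTER_NEAREST))
np.savez('m0.npz',**res)
print(ctrl.get_obs()['t'])
E
```

```text
top loop_tool 0.76 [260.0, 168.7, 265.4, 236.0] 309

top wood_needle 0.8 [286.5, 161.7, 295.1, 237.7] 371
top wood_needle 0.42 [322.1, 187.3, 445.8, 243.2] 5636

top curved_tool 0.74 [198.2, 153.2, 208.0, 232.0] 528
top curved_tool 0.61 [225.8, 163.2, 241.0, 242.8] 401

top clay_knife 0.62 [198.0, 149.7, 208.3, 230.2] 520

top full_rack 0.87 [194.1, 179.9, 309.5, 230.8] 3716

top empty_rack 0.89 [323.6, 186.7, 445.7, 241.6] 5684
top empty_rack 0.34 [226.5, 162.5, 238.9, 242.2] 377

side loop_tool 0.66 [319.2, 233.5, 374.5, 254.6] 311

side wood_needle 0.63 [296.1, 223.6, 348.2, 238.5] 237

side curved_tool 0.82 [323.0, 249.2, 400.0, 279.4] 359

side clay_knife 0.75 [323.5, 274.1, 401.4, 311.1] 560

side full_rack 0.93 [308.5, 228.5, 399.3, 320.0] 1953

side empty_rack 0.63 [276.0, 158.8, 345.8, 227.8] 2367
side empty_rack 0.48 [342.9, 245.5, 382.1, 291.2] 428

0.8
```

View pics/m_top.png

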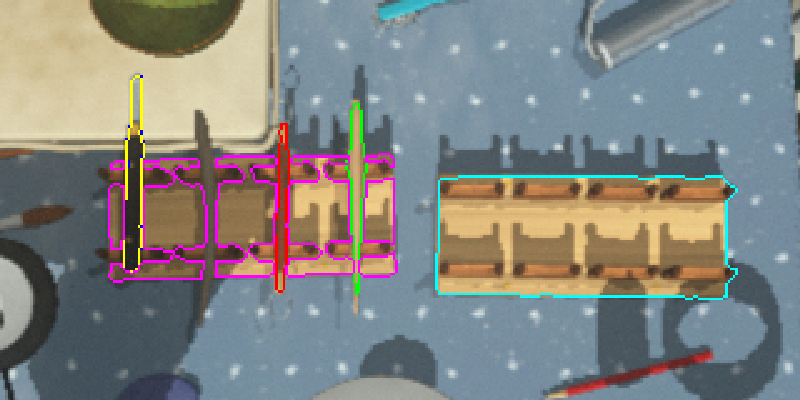

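View pics/m_side.png

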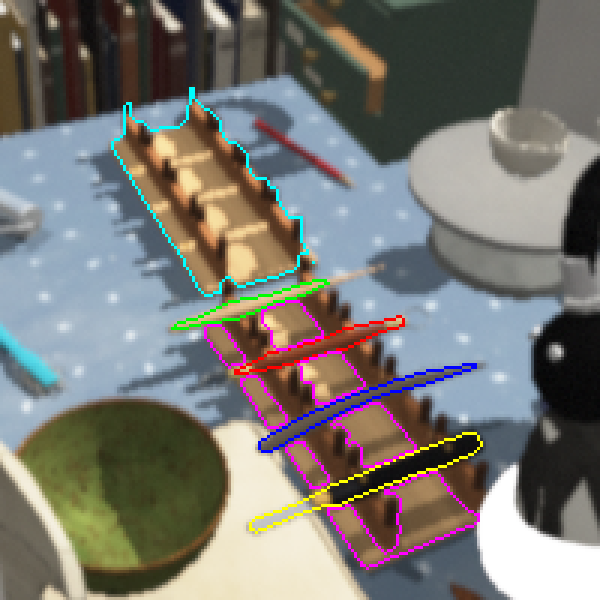

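```bash
cat >> h.py <<'E'
def boxes():
    B=[(-.05,.05,-.118,.118,0,.01)]
    for sx in(-.032,.032):
        B.append((sx-.004,sx+.004,-.115,.115,.01,.037))
        for y in(-.09,-.03,.03,.09):
            for s in(-1,1):
                yc=y+s*.0205; B.append((sx-.003,sx+.003,yc-.003,yc+.003,.037,.052))
    return B
def rackpts(p,P):
    c,s=np.cos(p[2]),np.sin(p[2]); P=np.asarray(P,float)
    return np.c_[p[0]+c*P[:,0]-s*P[:,1],p[1]+s*P[:,0]+c*P[:,1],P[:,2]]
def render(n,p,S=4):
    m=np.zeros((400*S,640*S),np.uint8)
    for b in boxes():
        P=[(x,y,z) for x in b[:2] for y in b[2:4] for z in b[4:]]
        uv=proj(n,rackpts(p,P)); h=cv2.convexHull(((uv+.5)*S).astype(np.float32)).astype(np.int32)
        cv2.fillConvexPoly(m,h,255)
    return cv2.resize(m,(640,400),interpolation=cv2.INTER_AREA)/255.
E
python3 - <<'E'
from h import *
from scipy.optimize import minimize
d=np.load('m0.npz')
for uv in[(324.4,237.2),(441.2,239.2)]: print(onz('top',uv,.01))
for uv in[(193.5,232),(308.8,229.5)]: print(onz('top',uv,.01))
def cost(p,l,ns):
    t=0
    for n in ns:
        r=render(n,p); m=d[n+l].astype(float)
        if l=='full_rack':m=np.maximum(m,0)
        t+=np.abs(r-m).sum()/m.sum()
    return t
e0=onz('top',(383,238),.01)
for ns in(['top'],['side'],['top','side']):
    r=minimize(cost,[e0[0]+.05,e0[1],0],args=('empty_rack',ns),method='Nelder-Mead',options=dict(initial_simplex=[[e0[0]+.05,e0[1],0],[e0[0]+.06,e0[1],0],[e0[0]+.05,e0[1]+.01,0],[e0[0]+.05,e0[1],.05]],xatol=1e-4,fatol=1e-4))
    print(ns,r.x,r.fun)
pe=r.x
f0=onz('top',(251,231),.01); pf=[f0[0]+.05,f0[1],0]
# full rack: add tool masks+hull
ims={}
for l,p in(('e',pe),('f',pf)):
  for n in('top','side'):
    im=ims.setdefault(n,ctrl.get_image(n)[:,:,::-1].copy())
    S=3
    for b in boxes():
        pass
np.save('pe.npy',pe)
L=["loop_tool","wood_needle","curved_tool","clay_knife"]
k=ctrl.masks_of('top','curved_tool'); print([(a['extent'][0],a['score']) for a in k])
D=dict(d)
D['topcurved_tool']=[a for a in k if a['extent'][0]>220][0]['pixels']
np.savez('m0.npz',**D)
def ends(m):
    pts=np.argwhere(m)[:,::-1].astype(float); c=pts.mean(0); u=np.linalg.svd(pts-c,full_matrices=False)[2][0]
    s=(pts-c)@u
    a=c+u*s.min(); b=c+u*s.max()
    return (a,b)
for l in L:
    T=sorted(ends(D['top'+l]),key=lambda q:-q[1]); Sd=sorted(ends(D['side'+l]),key=lambda q:-q[0])
    A,ea=tri(T[0],Sd[0]);B,eb=tri(T[1],Sd[1]); print(l,np.round(A,3),round(ea,4),np.round(B,3),round(eb,4),'len',round(np.linalg.norm(A-B),3),'mid',np.round((A+B)/2,3))
E
```

```text
[ 0.51025118 -0.14721276  0.01      ]
[ 0.50597443 -0.38220515  0.01      ]
[0.52116529 0.12010777 0.01      ]
[ 0.52594888 -0.11553795  0.01      ]
['top'] [ 0.55843001 -0.2647502  -0.0184038 ] 0.02403513129389687
['side'] [ 0.55690357 -0.26911385 -0.02224373] 0.0642510996794155Traceback (most recent call last):
  File "<stdin>", line 15, in <module>
    res = _minimize_neldermead(fun, x0, args, callback, bounds=bounds,
                               **options)
    fxr = func(xr)
    fx = function(np.copy(x), *(wrapper_args + args))
  File "<stdin>", line 9, in cost
  File "h.py", line 34, in render
    uv=proj(n,rackpts(p,P)); h=cv2.convexHull(((uv+.5)*S).astype(np.float32)).astype(np.int32)
  File "h.py", line 8, in proj
    f,cx,cy,e,M=cam(n); c=(np.atleast_2d(P)-e)@M
                ~~~^^^
  File "h.py", line 5, in cam
    p=ctrl.camera_params(n); f=200/np.tan(np.radians(p['fovy']/2))
ValueError: time passes only in moves, steps and waits
```

```bash
sed -i 's/^def cam(n):/import functools\n@functools.cache\ndef cam(n):/' h.py
cat > loc.py <<'E'
from h import *
from scipy.optimize import minimize
D=dict(np.load('m0.npz'))
def cost(p,l,ns):
    t=0
    for n in ns:
        r=render(n,p); m=D[n+l].astype(float)
        if l=='full_rack':
            ig=np.zeros((400,640),np.uint8)
            for q in["loop_tool","wood_needle","curved_tool","clay_knife"]: ig|=D[n+q].astype(np.uint8)
            ig=cv2.dilate(ig,np.ones((3,3)))>0
            t+=(np.abs(r-m)*~ig).sum()/m.sum(); continue
        t+=np.abs(r-m).sum()/m.sum()
    return t
k=ctrl.get_image('top');k=ctrl.masks_of('top','curved_tool')
D['topcurved_tool']=[a for a in k if a['extent'][0]>220][0]['pixels']
np.savez('m0.npz',**D)
out={}
for l,s in(('empty_rack',(.558,-.265,-.018)),('full_rack',(.573,.002,.02))):
    s=np.array(s)
    for ns in(['top'],['side'],['top','side']):
        r=minimize(cost,s,args=(l,ns),method='Nelder-Mead',options=dict(initial_simplex=[s,s+[.01,0,0],s+[0,.01,0],s+[0,0,.03]],xatol=2e-4,fatol=1e-4,maxiter=80))
        print(l,ns,r.x,r.fun)
    out[l]=r.x
def ends(m):
    pts=np.argwhere(m)[:,::-1].astype(float); c=pts.mean(0); u=np.linalg.svd(pts-c,full_matrices=False)[2][0]
    s=(pts-c)@u
    return (c+u*s.min(),c+u*s.max())
for l in ["loop_tool","wood_needle","curved_tool","clay_knife"]:
    T=sorted(ends(D['top'+l]),key=lambda q:-q[1]); Sd=sorted(ends(D['side'+l]),key=lambda q:-q[0])
    A,ea=tri(T[0],Sd[0]);B,eb=tri(T[1],Sd[1]); print(l,np.round(A,3),round(ea,4),np.round(B,3),round(eb,4),'len',round(np.linalg.norm(A-B),3),'mid',np.round((A+B)/2,3))
E
python3 loc.py
```

```text
empty_rack ['top'] [ 0.55839303 -0.26508331 -0.01893468] 0.023735011245877662
empty_rack ['side'] [ 0.55666791 -0.26875504 -0.02353519] 0.06264900552531956
empty_rack ['top', 'side'] [ 0.55795778 -0.2654119  -0.01381704] 0.1082531740898798
full_rack ['top'] [0.57485587 0.00526779 0.01511417] 0.2430728803900462
full_rack ['side'] [0.57478991 0.0023796  0.01650674] 0.8289408953545575
full_rack ['top', 'side'] [0.57483756 0.00374798 0.01543417] 1.087644223671312
loop_tool [ 0.51  -0.024  0.043] 0.0002 [ 0.643 -0.024  0.045] 0.0035 len 0.133 mid [ 0.576 -0.024  0.044]
wood_needle [ 0.52 -0.09  0.03] 0.0254 [ 0.661 -0.083  0.042] 0.0012 len 0.142 mid [ 0.591 -0.087  0.036]
curved_tool [0.504 0.033 0.054] 0.0198 [0.653 0.039 0.043] 0.0032 len 0.15 mid [0.578 0.036 0.049]
clay_knife [0.526 0.093 0.044] 0.0002 [0.685 0.095 0.043] 0.0016 len 0.159 mid [0.605 0.094 0.044]
```

Run:
```python
from h import *
D=dict(np.load('m0.npz'))
a=ctrl.get_image('top')[:,:,::-1];b=ctrl.get_image('side')[:,:,::-1]
cv2.imwrite('pics/z1.png',cv2.resize(a[145:255,190:310],None,fx=5,fy=5,interpolation=cv2.INTER_CUBIC))
cv2.imwrite('pics/z2.png',cv2.resize(b[215:325,285:415],None,fx=5,fy=5,interpolation=cv2.INTER_CUBIC))
for l in ["loop_tool","wood_needle","curved_tool","clay_knife"]:
    p=np.argwhere(D['top'+l])[:,::-1].astype(float); i,j=p[:,1].argmin(),p[:,1].argmax()
    print(l,onz('top',p[i],.043).round(3),onz('top',p[j],.043).round(3))
```

```text
loop_tool [ 0.644 -0.023  0.043] [ 0.51  -0.023  0.043]
wood_needle [ 0.661 -0.081  0.043] [ 0.508 -0.084  0.043]
curved_tool [0.651 0.044 0.043] [0.512 0.034 0.043]
clay_knife [0.684 0.096 0.043] [0.526 0.098 0.043]
```

View pics/z1.png

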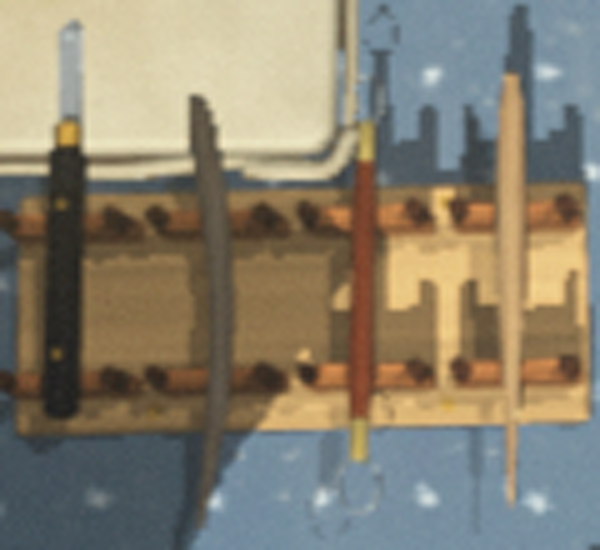

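View pics/z2.png

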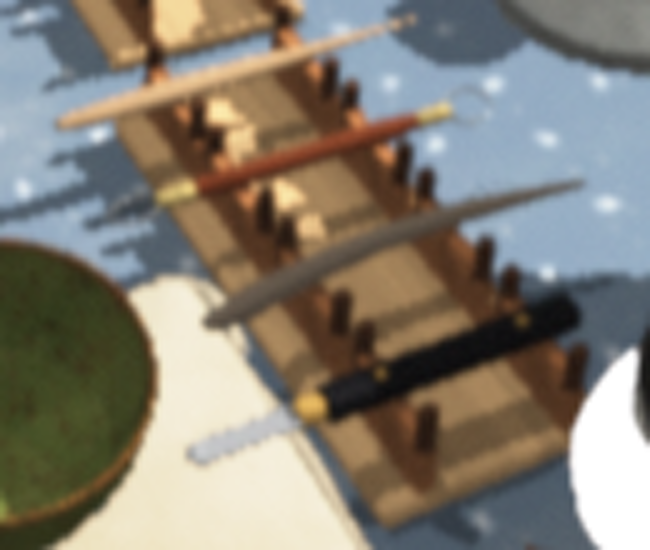

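```bash
cat > go.py <<'E'
import sys
from h import *
# usage: go.py x y z yaw
o=ctrl.get_obs(); M=R.from_rotvec(o['tool_rot']); p=np.array(o['tool_pos'])
print('t',round(o['t'],2),'pos',p.round(4),'F',np.array(o['contact_force']).round(1),'open',round(o['opening'],4))
D0=R.from_euler('x',-90,degrees=True)
rel=M*D0.inv(); print('yaw/tilt',rel.as_rotvec().round(4),'q',np.array(o['q']).round(2))
a=list(map(float,sys.argv[1:]))
T=R.from_euler('z',a[3])*D0
print('delta',M.inv().apply(np.array(a[:3])-p).round(4),'dr',np.degrees((M.inv()*T).as_rotvec()).round(2))
E
python3 go.py 0.2355 0.578 0.5 0.38
python3 -c "
from h import *
print(onz('top',(145,240),.0),onz('top',(65,170),.2),onz('top',(65,170),.3),onz('top',(135,255),.3))"
```

```text
t 1.0 pos [0.2358 0.5788 0.2453] F [-0.1 -1.1 -0.8] open 0.0856
yaw/tilt [ 0.      0.     -0.3868] q [ 1.06  0.05  1.61  0.    1.48 -0.12]
delta [ 1.000e-04 -2.547e-01 -9.000e-04] dr [ -0.   -43.94  -0.  ]
[0.50567839 0.22321971 0.        ] [0.60657277 0.28133416 0.2       ] [0.58259029 0.22022324 0.3       ] [0.46212926 0.11198603 0.3       ]
```

Run:
```python
from h import *
for uv in [(128,255),(110,242),(95,225),(80,205),(68,180),(65,165)]:
  for s in[(458,180),(437,205),(480,220),(484,265)]:
    P,e=tri(uv,s)
    if e<.015: print(uv,s,P.round(3),round(e,3))
for s in [(440,250),(455,300)]:
  for uv in [(66,170),(95,170),(40,170)]: print(uv,s,*tri(uv,s))
```

```text
(128, 255) (480, 220) [0.462 0.166 0.211] 0.01
(128, 255) (484, 265) [0.464 0.197 0.144] 0.014
(110, 242) (480, 220) [0.483 0.184 0.231] 0.005
(110, 242) (484, 265) [0.487 0.215 0.17 ] 0.008
(95, 225) (480, 220) [0.507 0.2   0.251] 0.007
(95, 225) (484, 265) [0.512 0.231 0.195] 0.01
(80, 205) (458, 180) [0.535 0.182 0.312] 0.013
(80, 205) (480, 220) [0.533 0.216 0.271] 0.012
(68, 180) (458, 180) [0.562 0.198 0.328] 0.0
(65, 165) (458, 180) [0.577 0.204 0.335] 0.012
(65, 165) (437, 205) [0.592 0.211 0.309] 0.011
(66, 170) (440, 250) [0.59607985 0.23741661 0.26192716] 0.012264929867308304
(95, 170) (440, 250) [0.59077674 0.21463478 0.24126118] 0.01609395827497453
(40, 170) (440, 250) [0.60045204 0.25620268 0.28007591] 0.03609374461857318
(66, 170) (455, 300) [0.60162975 0.27282338 0.21410458] 0.004539853745911403
(95, 170) (455, 300) [0.59657089 0.25051123 0.18975389] 0.03625148885381047
(40, 170) (455, 300) [0.60581713 0.29105358 0.23549991] 0.021923182079054863
```

Request:
{"api": "servo_tool", "payload": {
  "delta_pos": [
    [0,-0.06,0],
    [0,-0.06,0],
    [0,-0.06,0],
    [0,-0.06,0],
    [0,-0.03,0]
  ],
  "dr": [
    [0,0,0],
    [0,0,0],
    [0,0,0],
    [0,0,0],
    [0,0,0]
  ],
  "grip": [0.5,0.5,0.5,0.5,0.5],
  "grip_force": 40
}}

```text
t: 1.62
tool_pos: [0.2353, 0.5779, 0.5174]
tool_rot: [-1.559, 0.306, -0.301]
contact_force: [-0.3, 0.2, 1.0]
opening: 0.0427
```

```bash
python3 go.py 0.578 -0.086 0.5 0.0155
```

```text
t 1.62 pos [0.2353 0.5779 0.5174] F [-0.3  0.2  1. ] open 0.0427
yaw/tilt [-0.0097  0.0031 -0.3869] q [ 1.06  0.04  1.18 -0.    1.93 -0.12]
delta [ 0.5679  0.0216 -0.4854] dr [  0.56 -23.05  -0.18]
```

Request:
{"api": "servo_tool", "payload": {
  "delta_pos": [
    [0.046,0,-0.039],
    [0.046,0,-0.039],
    [0.046,0,-0.039],
    [0.046,0,-0.039],
    [0.046,0,-0.039]
  ],
  "dr": [
    [0,0,0],
    [0,0,0],
    [0,0,0],
    [0,0,0],
    [0,0,0]
  ],
  "grip": [0.5,0.5,0.5,0.5,0.5]
}}

```text
t: 2.25
tool_pos: [0.3775, 0.3071, 0.5222]
tool_rot: [-1.554, 0.296, -0.298]
contact_force: [0.3, 0.1, 0.7]
opening: 0.0428
```

Request:
{"api": "servo_tool", "payload": {
  "delta_pos": [
    [0.046,0,-0.039],
    [0.046,0,-0.039],
    [0.046,0,-0.039],
    [0.046,0,-0.039],
    [0.046,0,-0.039]
  ],
  "dr": [
    [0,0,0],
    [0,0,0],
    [0,0,0],
    [0,0,0],
    [0,0,0]
  ],
  "grip": [0.5,0.5,0.5,0.5,0.5]
}}

```text
t: 2.88
tool_pos: [0.5215, 0.0314, 0.5247]
tool_rot: [-1.552, 0.292, -0.301]
contact_force: [0.6, 1.2, 1.1]
opening: 0.0427
```

```bash
python3 go.py 0.578 -0.086 0.4 0.0155
```

```text
t 2.88 pos [0.5215 0.0314 0.5247] F [0.6 1.2 1.1] open 0.0427
yaw/tilt [-0.0012 -0.0058 -0.3782] q [-0.08 -0.2   1.4  -0.    1.94 -1.27]
delta [ 0.0952  0.1252 -0.0882] dr [  0.07 -22.56   0.33]
```

Run:
```python
from h import *
D=dict(np.load('m0.npz'))
pf=[.5748,.0037,.0155]
print(rackpts(pf,[[0,y,.042] for y in(-.09,-.03,.03,.09)]).round(4))
for l in["wood_needle","loop_tool","curved_tool","clay_knife"]:
  m=D['top'+l]; r=[]
  for v in range(194,215): 
    c=np.where(m[v])[0]
    if len(c): r.append(onz('top',(c.mean(),v),.044))
  r=np.array(r); print(l,r.mean(0).round(4),np.polyfit(r[:,0],r[:,1],1).round(3))
```

```text
[[ 0.5762 -0.0863  0.042 ]
 [ 0.5753 -0.0263  0.042 ]
 [ 0.5743  0.0337  0.042 ]
 [ 0.5734  0.0937  0.042 ]]
wood_needle [ 0.5732 -0.0839  0.044 ] [-0.01  -0.078]
loop_tool [ 0.5733 -0.0243  0.044 ] [-0.047  0.002]
curved_tool [0.5735 0.0317 0.044 ] [0.039 0.009]
clay_knife [0.5737 0.094  0.044 ] [0.007 0.09 ]
```

Request:
{"api": "servo_tool", "payload": {
  "delta_pos": [
    [0.03,0.04,-0.03],
    [0.03,0.04,-0.03],
    [0,0,0]
  ],
  "dr": [
    [0,-10,0],
    [0,-10,0],
    [0,-2.5,0]
  ],
  "grip": [0.5,0.5,0.5]
}}

```text
t: 3.25
tool_pos: [0.5643, -0.0501, 0.4422]
tool_rot: [-1.573, -0.021, 0.012]
contact_force: [-0.5, 0.4, -0.6]
opening: 0.0425
```

```bash
python3 go.py 0.577 -0.085 0.15 0.0155
```

```text
t 3.25 pos [ 0.5643 -0.0501  0.4422] F [-0.5  0.4 -0.6] open 0.0425
yaw/tilt [-0.0022 -0.0055  0.0208] q [-0.22 -0.13  1.47 -0.    1.8  -1.81]
delta [ 0.0104  0.2923 -0.0345] dr [0.13 0.3  0.32]
```

Request:
{"api": "servo_tool", "payload": {
  "delta_pos": [
    [0.01,0.05,-0.035],
    [0,0.06,0],
    [0,0.06,0],
    [0,0.06,0],
    [0,0.05,0]
  ],
  "dr": [
    [0,0,0],
    [0,0,0],
    [0,0,0],
    [0,0,0],
    [0,0,0]
  ],
  "grip": [0.5,0.5,0.5,0.5,0.5]
}}

```text
t: 3.88
tool_pos: [0.5803, -0.086, 0.1658]
tool_rot: [-1.577, -0.03, 0.0]
contact_force: [-0.0, -0.3, 0.8]
opening: 0.0426
```

```bash
python3 go.py 0.577 -0.085 0.038 0.0155
python3 - <<'E'
from h import *
for n in('top','side'): 
    im=ctrl.get_image(n)[:,:,::-1]
    cv2.imwrite(f'pics/a_{n}.png',im)
E
```

```text
t 3.88 pos [ 0.5803 -0.086   0.1658] F [-0.  -0.3  0.8] open 0.0426
yaw/tilt [-0.0059 -0.0191  0.0191] q [-0.27  0.01  1.79 -0.    1.32 -1.86]
delta [-0.0057  0.1277  0.0018] dr [0.35 0.21 1.09]
```

View pics/a_side.png

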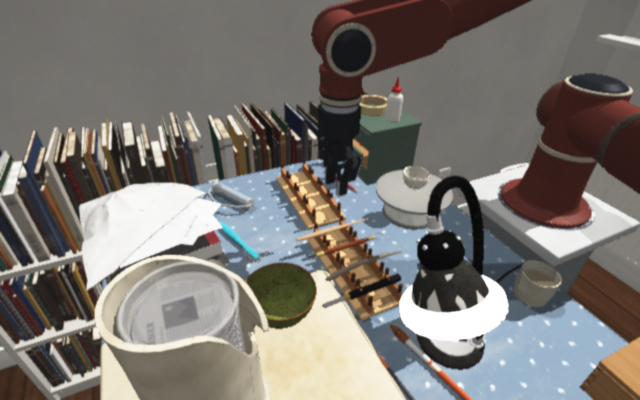

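Request:
{"api": "servo_tool", "payload": {
  "delta_pos": [
    [-0.006,0.03,0.001],
    [0,0.03,0],
    [0,0.03,0],
    [0,0.02,0],
    [0,0,0]
  ],
  "dr": [
    [0.3,0.2,1],
    [0,0,0],
    [0,0,0],
    [0,0,0],
    [0,0,0]
  ],
  "grip": [0.5,0.5,0.5,0.5,0.5]
}}

```text
t: 4.6
tool_pos: [0.5759, -0.0856, 0.0556]
tool_rot: [-1.572, -0.013, 0.011]
contact_force: [0.0, 0.5, -0.2]
opening: 0.043
```

```bash
python3 go.py 0.577 -0.085 0.037 0.0155
python3 - <<'E'
from h import *
o=ctrl.get_obs();print(proj('side',o['tool_pos']+np.array([0,0,-.014])),proj('top',o['tool_pos']))
a=ctrl.get_image('top')[:,:,::-1];b=ctrl.get_image('side')[:,:,::-1]
cv2.imwrite('pics/b1.png',cv2.resize(np.hstack([a[145:255,190:310],b[185:295,285:405]]),None,fx=3.3,fy=3.3,interpolation=cv2.INTER_CUBIC))
E
```

```text
t 4.6 pos [ 0.5759 -0.0856  0.0556] F [ 0.   0.5 -0.2] open 0.043
yaw/tilt [-0.0008 -0.0013  0.0154] q [-0.28  0.14  1.85 -0.    1.14 -1.86]
delta [0.0011 0.0186 0.0006] dr [ 0.05 -0.01  0.07]
[[333.28683015 228.01227876]] [[292.59113507 201.68185474]]
```

View pics/b1.png

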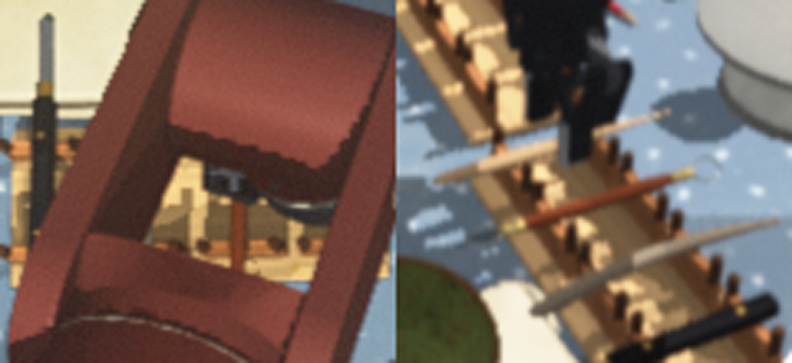

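Request:
{"api": "servo_tool", "payload": {
  "delta_pos": [
    [0.001,0.018,0.0],
    [0,0,0]
  ],
  "dr": [
    [0,0,0],
    [0,0,0]
  ],
  "grip": [0.5,0.5]
}}

```text
t: 4.95
tool_pos: [0.5801, -0.0864, 0.0409]
tool_rot: [-1.574, -0.019, 0.005]
contact_force: [-0.1, 1.3, -0.3]
opening: 0.0426
```

Request:
{"api": "servo_tool", "payload": {
  "delta_pos": [
    [0,0,0],
    [0,0,0],
    [0,0,0],
    [0,0,0],
    [0,0,0]
  ],
  "dr": [
    [0,0,0],
    [0,0,0],
    [0,0,0],
    [0,0,0],
    [0,0,0]
  ],
  "grip": [0,0,0,0,0],
  "grip_force": 40
}}

```text
t: 5.58
tool_pos: [0.581, -0.0866, 0.0422]
tool_rot: [-1.574, -0.021, 0.004]
contact_force: [0.5, -0.2, 0.1]
opening: 0.0088
```

```bash
python3 go.py 0.577 -0.085 0.037 0.0155
python3 - <<'E'
from h import *
pe=[.558,-.2655,-.0185]
print(rackpts(pe,[[0,y,.042] for y in(-.09,-.03,.03,.09)]).round(4))
b=ctrl.get_image('side')[:,:,::-1]
cv2.imwrite('pics/b2.png',cv2.resize(b[185:295,285:405],None,fx=4,fy=4,interpolation=cv2.INTER_CUBIC))
E
```

```text
t 5.58 pos [ 0.581  -0.0866  0.0422] F [ 0.5 -0.2  0.1] open 0.0088
yaw/tilt [-0.0036 -0.0109  0.0155] q [-0.27  0.17  1.85 -0.    1.11 -1.86]
delta [-0.004   0.0052  0.0017] dr [ 0.21 -0.    0.62]
[[ 0.5563 -0.3555  0.042 ]
 [ 0.5574 -0.2955  0.042 ]
 [ 0.5586 -0.2355  0.042 ]
 [ 0.5597 -0.1755  0.042 ]]
```

View pics/b2.png

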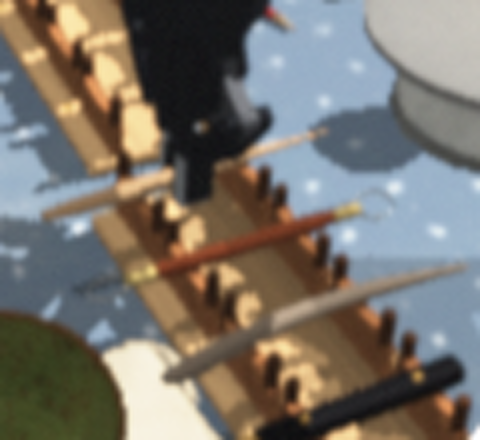

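Request:
{"api": "servo_tool", "payload": {
  "delta_pos": [
    [0,-0.02,0],
    [0,-0.03,0],
    [0,-0.04,0],
    [0,-0.01,0]
  ],
  "dr": [
    [0,0,0],
    [0,0,0],
    [0,0,0.5],
    [0,0,0]
  ],
  "grip": [0,0,0,0]
}}

```text
t: 6.12
tool_pos: [0.58, -0.0863, 0.148]
tool_rot: [-1.575, -0.014, 0.01]
contact_force: [0.9, 0.4, -0.6]
opening: 0.0089
```

```bash
python3 go.py 0.561 -0.1755 0.11 -0.0185
python3 - <<'E'
from h import *
b=ctrl.get_image('side')[:,:,::-1]
cv2.imwrite('pics/b3.png',cv2.resize(b[145:295,285:405],None,fx=4,fy=4,interpolation=cv2.INTER_CUBIC))
E
```

```text
t 6.12 pos [ 0.58   -0.0863  0.148 ] F [ 0.9  0.4 -0.6] open 0.0089
yaw/tilt [-0.0038 -0.0025  0.0154] q [-0.27  0.04  1.79 -0.    1.31 -1.86]
delta [-0.0204  0.0383 -0.0888] dr [0.22 1.94 0.14]
```

View pics/b3.png

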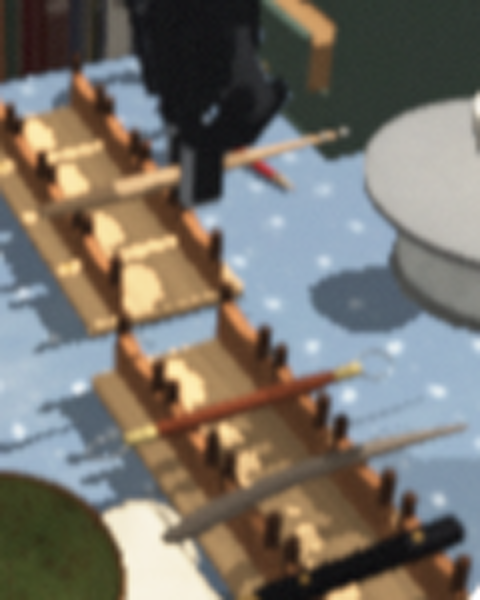

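The needle is lifted, level and held at its middle. Move over the left rest of the empty rack.

Request:
{"api": "servo_tool", "payload": {
  "delta_pos": [
    [-0.01,0,-0.045],
    [-0.01,0,-0.043],
    [0,0,0],
    [0,0.04,0],
    [0,0,0]
  ],
  "dr": [
    [0,1,0],
    [0,1,0],
    [0,0,0],
    [0,0,0],
    [0,0,0]
  ],
  "grip": [0,0,0,0,0]
}}

```text
t: 6.8
tool_pos: [0.5579, -0.1744, 0.1041]
tool_rot: [-1.571, 0.016, -0.013]
contact_force: [-0.3, 0.1, -0.8]
opening: 0.0088
```

```bash
python3 go.py 0.561 -0.1755 0.043 -0.0185
```

```text
t 6.8 pos [ 0.5579 -0.1744  0.1041] F [-0.3  0.1 -0.8] open 0.0088
yaw/tilt [-0.0006  0.0021 -0.0189] q [-0.43  0.09  1.82 -0.    1.23 -1.98]
delta [ 0.0033  0.0611 -0.001 ] dr [ 0.04 -0.02 -0.12]
```

Request:
{"api": "servo_tool", "payload": {
  "delta_pos": [
    [0.003,0.02,-0.001],
    [0,0.02,0],
    [0,0.012,0],
    [0,0,0]
  ],
  "dr": [
    [0,0,0],
    [0,0,0],
    [0,0,0],
    [0,0,0]
  ],
  "grip": [0,0,0,0]
}}

```text
t: 7.3
tool_pos: [0.5624, -0.1745, 0.0504]
tool_rot: [-1.572, 0.013, -0.013]
contact_force: [0.2, 0.9, 0.6]
opening: 0.0089
```

```bash
python3 go.py 0.561 -0.1755 0.043 -0.0185
python3 - <<'E'
from h import *
b=ctrl.get_image('side')[:,:,::-1]
cv2.imwrite('pics/b4.png',cv2.resize(b[145:255,260:380],None,fx=5,fy=5,interpolation=cv2.INTER_CUBIC))
E
```

```text
t 7.3 pos [ 0.5624 -0.1745  0.0504] F [0.2 0.9 0.6] open 0.0089
yaw/tilt [-0.0011  0.0001 -0.0168] q [-0.43  0.17  1.84 -0.    1.14 -1.98]
delta [-0.0014  0.0074 -0.001 ] dr [ 0.06  0.1  -0.01]
```

View pics/b4.png

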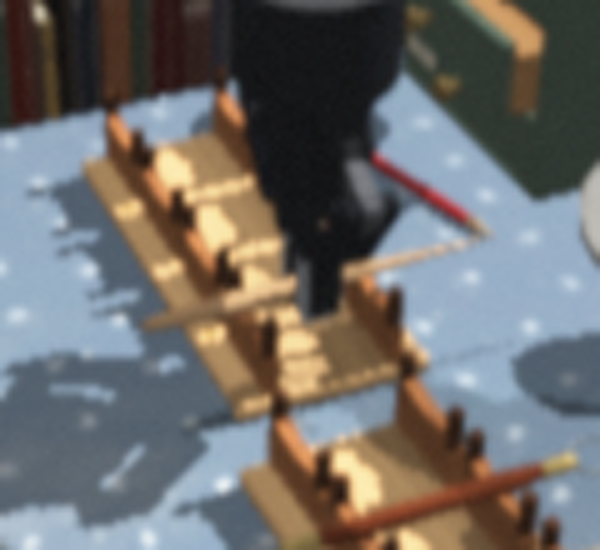

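Request:
{"api": "servo_tool", "payload": {
  "delta_pos": [
    [-0.001,0.006,-0.0],
    [0,0,0],
    [0,0.001,0]
  ],
  "dr": [
    [0,0,0],
    [0,0,0],
    [0,0,0]
  ],
  "grip": [0,0,0]
}}

```text
t: 7.72
tool_pos: [0.5631, -0.1753, 0.0457]
tool_rot: [-1.574, 0.01, -0.017]
contact_force: [0.6, 0.5, 0.4]
opening: 0.0091
```

Request:
{"api": "servo_tool", "payload": {
  "delta_pos": [
    [0,0,0],
    [0,0,0],
    [0,0,0],
    [0,-0.01,0],
    [0,-0.03,0]
  ],
  "dr": [
    [0,0,0],
    [0,0,0],
    [0,0,0],
    [0,0,0],
    [0,0,0]
  ],
  "grip": [0.5,0.5,0.5,0.5,0.5]
}}

```text
t: 8.35
tool_pos: [0.5613, -0.1746, 0.0849]
tool_rot: [-1.572, 0.013, -0.013]
contact_force: [0.2, 0.5, 0.5]
opening: 0.0423
```

Request:
{"api": "servo_tool", "payload": {
  "delta_pos": [
    [0,-0.04,0],
    [0,-0.06,0],
    [0,-0.02,0]
  ],
  "dr": [
    [0,0,0],
    [0,0,0],
    [0,0,0]
  ],
  "grip": [0.5,0.5,0.5]
}}

```text
t: 8.72
tool_pos: [0.5615, -0.1745, 0.2115]
tool_rot: [-1.573, 0.011, -0.015]
contact_force: [-0.8, -0.3, 0.8]
opening: 0.0427
```

```bash
python3 go.py 0.577 -0.025 0.11 0.0155
python3 - <<'E'
from h import *
b=ctrl.get_image('side')[:,:,::-1]
cv2.imwrite('pics/b5.png',cv2.resize(b[145:255,260:380],None,fx=5,fy=5,interpolation=cv2.INTER_CUBIC))
E
```

```text
t 8.72 pos [ 0.5615 -0.1745  0.2115] F [-0.8 -0.3  0.8] open 0.0427
yaw/tilt [-0.0022 -0.0024 -0.017 ] q [-0.43 -0.01  1.74 -0.    1.41 -1.98]
delta [0.0127 0.1012 0.15  ] dr [ 0.13 -1.86  0.14]
```

View pics/b5.png

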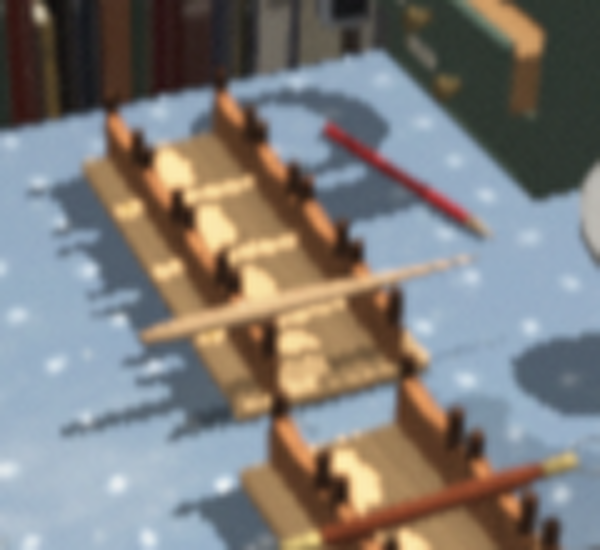

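Request:
{"api": "servo_tool", "payload": {
  "delta_pos": [
    [0.007,0,0.055],
    [0.005,0,0.055],
    [0,0.03,0.039],
    [0,0.04,0],
    [0,0,0]
  ],
  "dr": [
    [0,-1.9,0],
    [0,0,0],
    [0,0,0],
    [0,0,0],
    [0,0,0]
  ],
  "grip": [0.5,0.5,0.5,0.5,0.5]
}}

```text
t: 9.4
tool_pos: [0.5746, -0.0222, 0.1428]
tool_rot: [-1.575, -0.019, 0.006]
contact_force: [0.3, 0.3, 0.4]
opening: 0.0429
```

```bash
python3 go.py 0.577 -0.025 0.039 0.0155
```

```text
t 9.4 pos [ 0.5746 -0.0222  0.1428] F [0.3 0.3 0.4] open 0.0429
yaw/tilt [-0.004  -0.0083  0.0156] q [-0.17  0.01  1.83 -0.    1.29 -1.75]
delta [ 0.0015  0.1038 -0.0025] dr [0.23 0.01 0.47]
```

Request:
{"api": "servo_tool", "payload": {
  "delta_pos": [
    [0.001,0.03,-0.002],
    [0,0.03,0],
    [0,0.03,0],
    [0,0.007,0],
    [0,0,0]
  ],
  "dr": [
    [0,0,0.4],
    [0,0,0],
    [0,0,0],
    [0,0,0],
    [0,0,0]
  ],
  "grip": [0.5,0.5,0.5,0.5,0.5]
}}

```text
t: 10.02
tool_pos: [0.582, -0.0275, 0.0526]
tool_rot: [-1.577, -0.02, -0.0]
contact_force: [0.4, -0.1, 1.3]
opening: 0.043
```

```bash
python3 go.py 0.577 -0.025 0.039 0.0155
```

```text
t 10.03 pos [ 0.582  -0.0275  0.0526] F [ 0.4 -0.1  1.3] open 0.043
yaw/tilt [-0.0062 -0.0132  0.0125] q [-0.17  0.14  1.86 -0.    1.13 -1.75]
delta [-0.0052  0.0135  0.0027] dr [ 0.36 -0.17  0.75]
```

Request:
{"api": "servo_tool", "payload": {
  "delta_pos": [
    [-0.004,0.013,0.002],
    [0,0,0]
  ],
  "dr": [
    [0.3,0,0.6],
    [0,0,0]
  ],
  "grip": [0.5,0.5]
}}

```text
t: 10.28
tool_pos: [0.5798, -0.0261, 0.0417]
tool_rot: [-1.572, -0.015, 0.005]
contact_force: [-0.3, 0.1, 0.2]
opening: 0.0429
```

Request:
{"api": "servo_tool", "payload": {
  "delta_pos": [
    [0,0,0],
    [0,0,0],
    [0,0,0],
    [0,0,0]
  ],
  "dr": [
    [0,0,0],
    [0,0,0],
    [0,0,0],
    [0,0,0]
  ],
  "grip": [0,0,0,0]
}}

```text
t: 10.78
tool_pos: [0.5808, -0.0261, 0.0433]
tool_rot: [-1.573, -0.017, 0.003]
contact_force: [0.2, -0.1, 0.1]
opening: 0.0091
```

Request:
{"api": "servo_tool", "payload": {
  "delta_pos": [
    [0,-0.02,0],
    [0,-0.03,0],
    [0,-0.04,0],
    [0,-0.01,0]
  ],
  "dr": [
    [0,0,0],
    [0,0,0],
    [0,0,0],
    [0,0,0]
  ],
  "grip": [0,0,0,0]
}}

```text
t: 11.28
tool_pos: [0.5799, -0.0259, 0.149]
tool_rot: [-1.573, -0.017, 0.003]
contact_force: [-0.5, -0.4, 0.2]
opening: 0.0087
```

```bash
python3 go.py 0.56 -0.2355 0.145 -0.0185
python3 - <<'E'
from h import *
b=ctrl.get_image('side')[:,:,::-1]
cv2.imwrite('pics/c1.png',cv2.resize(b[145:295,265:405],None,fx=4,fy=4,interpolation=cv2.INTER_CUBIC))
E
```

```text
t 11.28 pos [ 0.5799 -0.0259  0.149 ] F [-0.5 -0.4  0.2] open 0.0087
yaw/tilt [-0.0019 -0.0091  0.0125] q [-0.17  0.02  1.81 -0.    1.3  -1.76]
delta [-0.0225  0.0042 -0.2093] dr [0.1  1.78 0.52]
```

View pics/c1.png

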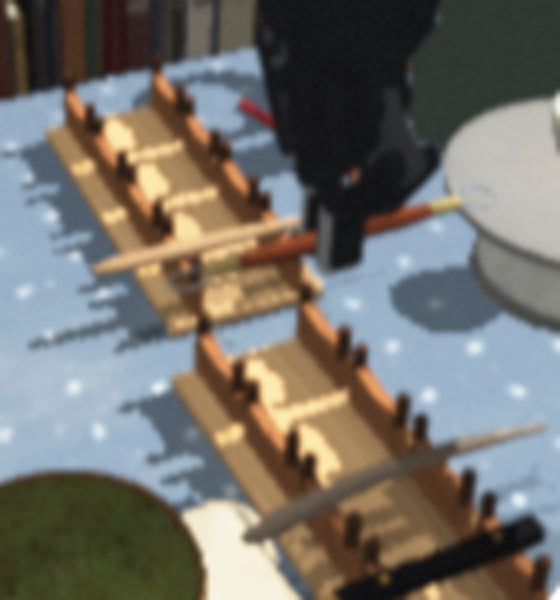

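Request:
{"api": "servo_tool", "payload": {
  "delta_pos": [
    [-0.01,0,-0.055],
    [-0.01,0,-0.055],
    [-0.003,0,-0.055],
    [0,0,-0.044],
    [0,0,0]
  ],
  "dr": [
    [0,0.9,0.5],
    [0,0.9,0],
    [0,0,0],
    [0,0,0],
    [0,0,0]
  ],
  "grip": [0,0,0,0,0]
}}

```text
t: 11.95
tool_pos: [0.5524, -0.2387, 0.1448]
tool_rot: [-1.569, 0.018, -0.009]
contact_force: [-0.9, -0.3, -0.3]
opening: 0.0088
```

```bash
python3 go.py 0.56 -0.2355 0.044 -0.0185
```

```text
t 11.95 pos [ 0.5524 -0.2387  0.1448] F [-0.9 -0.3 -0.3] open 0.0088
yaw/tilt [ 0.0013  0.0054 -0.017 ] q [-0.53  0.08  1.75 -0.    1.31 -2.08]
delta [0.0081 0.1008 0.0032] dr [-0.07  0.09 -0.31]
```

Request:
{"api": "servo_tool", "payload": {
  "delta_pos": [
    [0.007,0.02,0.003],
    [0,0.03,0],
    [0,0.03,0],
    [0,0.014,0],
    [0,0,0]
  ],
  "dr": [
    [0,0,0],
    [0,0,0],
    [0,0,0],
    [0,0,0],
    [0,0,0]
  ],
  "grip": [0,0,0,0,0]
}}

```text
t: 12.58
tool_pos: [0.5587, -0.2299, 0.0427]
tool_rot: [-1.568, 0.017, 0.0]
contact_force: [-4.2, -6.6, 11.5]
opening: 0.0085
```

```bash
python3 go.py 0.56 -0.2355 0.044 -0.0185
```

```text
t 12.57 pos [ 0.5587 -0.2299  0.0427] F [-4.2 -6.6 11.5] open 0.0085
yaw/tilt [ 0.0024  0.0108 -0.0108] q [-0.51  0.22  1.79 -0.    1.14 -2.07]
delta [ 0.0014 -0.0013 -0.0056] dr [-0.13  0.44 -0.62]
```

Request:
{"api": "servo_tool", "payload": {
  "delta_pos": [
    [0.001,-0.005,-0.004],
    [0,0,0]
  ],
  "dr": [
    [0,0.3,-0.5],
    [0,0,0]
  ],
  "grip": [0,0]
}}

```text
t: 12.82
tool_pos: [0.5603, -0.2325, 0.0473]
tool_rot: [-1.568, 0.013, -0.01]
contact_force: [-1.0, 0.4, 0.1]
opening: 0.0087
```

```bash
python3 go.py 0.56 -0.2355 0.044 -0.0185;python3 - <<'E'
from h import *
b=ctrl.get_image('side')[:,:,::-1]
cv2.imwrite('pics/c2.png',cv2.resize(b[145:255,260:380],None,fx=5,fy=5,interpolation=cv2.INTER_CUBIC))
E
```

```text
t 12.82 pos [ 0.5603 -0.2325  0.0473] F [-1.   0.4  0.1] open 0.0087
yaw/tilt [ 0.0028  0.0016 -0.0144] q [-0.52  0.21  1.79  0.    1.14 -2.07]
delta [-0.0002  0.0033 -0.003 ] dr [-0.16  0.23 -0.09]
```

View pics/c2.png

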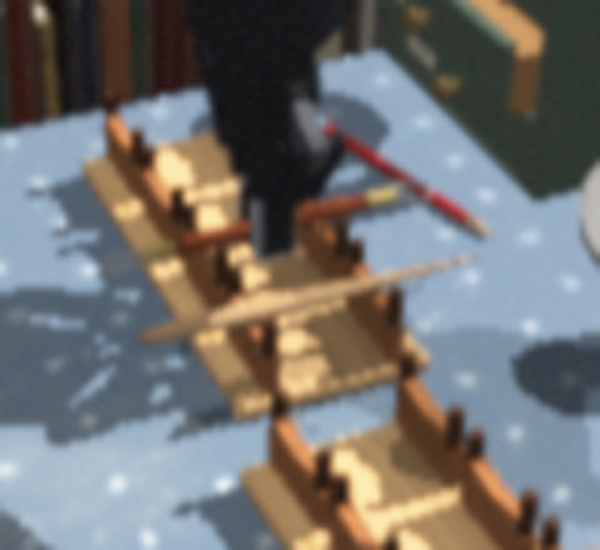

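Loop tool lies between the posts of the second rest, just above the notches. Lower and release.

Request:
{"api": "servo_tool", "payload": {
  "delta_pos": [
    [0,0.002,-0.003],
    [0,0,0]
  ],
  "dr": [
    [0,0,0],
    [0,0,0]
  ],
  "grip": [0,0]
}}

```text
t: 13.12
tool_pos: [0.5597, -0.2347, 0.0443]
tool_rot: [-1.567, 0.013, -0.009]
contact_force: [-0.1, 0.2, -1.0]
opening: 0.0087
```

Request:
{"api": "servo_tool", "payload": {
  "delta_pos": [
    [0,0,0],
    [0,0,0],
    [0,0,0],
    [0,-0.01,0],
    [0,-0.03,0]
  ],
  "dr": [
    [0,0,0],
    [0,0,0],
    [0,0,0],
    [0,0,0],
    [0,0,0]
  ],
  "grip": [0.5,0.5,0.5,0.5,0.5]
}}

```text
t: 13.75
tool_pos: [0.5579, -0.2338, 0.0826]
tool_rot: [-1.564, 0.017, -0.005]
contact_force: [0.3, -0.2, -0.7]
opening: 0.0426
```

Request:
{"api": "servo_tool", "payload": {
  "delta_pos": [
    [0,-0.04,0],
    [0,-0.06,0],
    [0,-0.02,0]
  ],
  "dr": [
    [0,0,0],
    [0,0,0],
    [0,0,0]
  ],
  "grip": [0.5,0.5,0.5]
}}

```text
t: 14.12
tool_pos: [0.5593, -0.2349, 0.2092]
tool_rot: [-1.565, 0.015, -0.007]
contact_force: [0.0, -0.7, 1.0]
opening: 0.0428
```

```bash
python3 go.py 0.572 0.033 0.15 0.0155
python3 - <<'E'
from h import *
b=ctrl.get_image('side')[:,:,::-1]
cv2.imwrite('pics/c3.png',cv2.resize(b[145:255,260:380],None,fx=5,fy=5,interpolation=cv2.INTER_CUBIC))
E
```

```text
t 14.12 pos [ 0.5593 -0.2349  0.2092] F [ 0.  -0.7  1. ] open 0.0428
yaw/tilt [ 0.0056  0.0054 -0.0141] q [-0.52  0.04  1.69  0.    1.42 -2.08]
delta [0.0093 0.0606 0.2677] dr [-0.32 -1.69 -0.31]
```

View pics/c3.png

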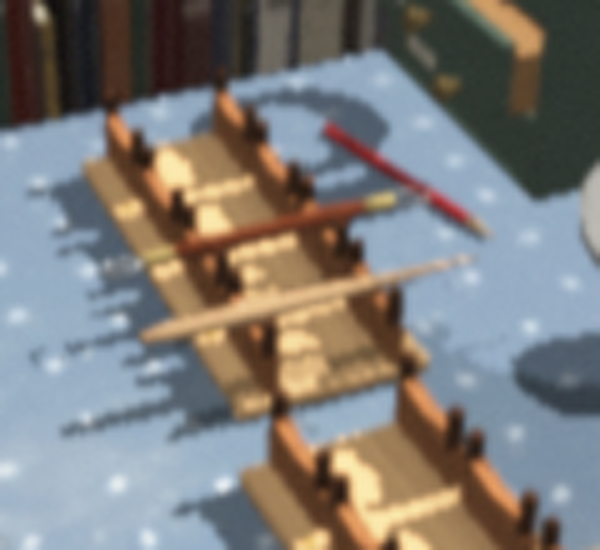

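Request:
{"api": "servo_tool", "payload": {
  "delta_pos": [
    [0.003,0,0.058],
    [0.003,0,0.058],
    [0.003,0,0.058],
    [0,0.02,0.055],
    [0,0.03,0.037]
  ],
  "dr": [
    [0,-0.8,0],
    [0,-0.8,0],
    [0,0,0],
    [0,0,0],
    [0,0,0]
  ],
  "grip": [0.55,0.55,0.55,0.55,0.55]
}}

```text
t: 14.8
tool_pos: [0.5672, 0.0359, 0.1589]
tool_rot: [-1.566, -0.004, 0.009]
contact_force: [0.2, 0.2, -0.6]
opening: 0.0469
```

Request:
{"api": "servo_tool", "payload": {
  "delta_pos": [
    [0,0,0]
  ],
  "dr": [
    [0,0,0]
  ],
  "grip": [0.55]
}}

```text
t: 14.92
tool_pos: [0.5641, 0.0384, 0.1542]
tool_rot: [-1.565, -0.001, 0.018]
contact_force: [0.1, -0.4, 0.5]
opening: 0.0467
```

```bash
python3 go.py 0.572 0.032 0.04 0.0155
python3 - <<'E'
from h import *
b=ctrl.get_image('side')[:,:,::-1]
cv2.imwrite('pics/d1.png',b)
E
```

```text
t 14.93 pos [0.5641 0.0384 0.1542] F [ 0.1 -0.4  0.5] open 0.0467
yaw/tilt [0.006  0.0111 0.0119] q [-0.07 -0.01  1.83  0.01  1.33 -1.65]
delta [ 0.0091  0.114  -0.0072] dr [-0.35 -0.21 -0.63]
```

View pics/d1.png

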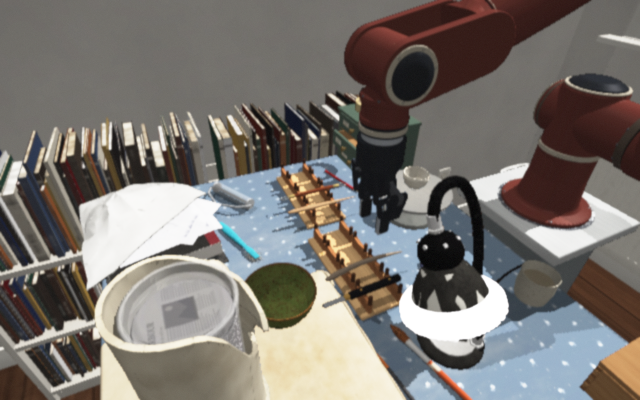

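Request:
{"api": "servo_tool", "payload": {
  "delta_pos": [
    [0.009,0.02,-0.007],
    [0,0.03,0],
    [0,0.03,0],
    [0,0,0]
  ],
  "dr": [
    [-0.3,0,-0.6],
    [0,0,0],
    [0,0,0],
    [0,0,0]
  ],
  "grip": [0.55,0.55,0.55,0.55]
}}

```text
t: 15.48
tool_pos: [0.5774, 0.0252, 0.0768]
tool_rot: [-1.573, -0.011, -0.002]
contact_force: [-0.4, 0.3, 0.1]
opening: 0.047
```

```bash
python3 go.py 0.572 0.032 0.041 0.0155
python3 - <<'E'
from h import *
b=ctrl.get_image('side')[:,:,::-1]
cv2.imwrite('pics/d2.png',cv2.resize(b[195:305,305:425],None,fx=5,fy=5,interpolation=cv2.INTER_CUBIC))
E
```

```text
t 15.47 pos [0.5774 0.0252 0.0768] F [-0.4  0.3  0.1] open 0.047
yaw/tilt [-0.0022 -0.0079  0.0057] q [-0.08  0.1   1.86 -0.    1.17 -1.66]
delta [-0.0056  0.0357  0.0069] dr [ 0.13 -0.56  0.45]
```

View pics/d2.png

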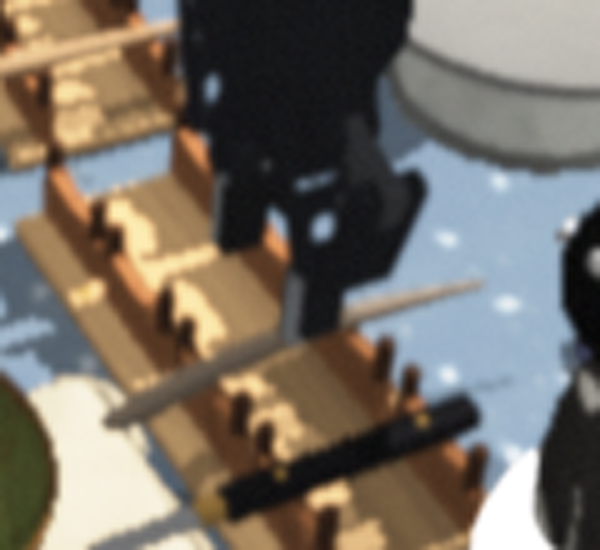

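Request:
{"api": "servo_tool", "payload": {
  "delta_pos": [
    [-0.004,0.005,0.005],
    [0,0,0]
  ],
  "dr": [
    [0,-0.4,0.2],
    [0,0,0]
  ],
  "grip": [0.55,0.55]
}}

```text
t: 15.78
tool_pos: [0.5768, 0.0294, 0.0769]
tool_rot: [-1.574, -0.02, -0.001]
contact_force: [-0.3, 0.4, 0.2]
opening: 0.0468
```

```bash
python3 go.py 0.572 0.032 0.041 0.0155
```

```text
t 15.78 pos [0.5768 0.0294 0.0769] F [-0.3  0.4  0.2] open 0.0468
yaw/tilt [-0.0031 -0.013   0.012 ] q [-0.08  0.1   1.86 -0.    1.17 -1.66]
delta [-0.0053  0.0358  0.0027] dr [ 0.18 -0.2   0.74]
```

Request:
{"api": "servo_tool", "payload": {
  "delta_pos": [
    [-0.004,0.018,0.002],
    [0,0.015,0],
    [0,0.001,0]
  ],
  "dr": [
    [0,-0.2,0.6],
    [0,0,0],
    [0,0,0]
  ],
  "grip": [0.55,0.55,0.55]
}}

```text
t: 16.15
tool_pos: [0.5734, 0.0316, 0.0418]
tool_rot: [-1.574, -0.016, 0.01]
contact_force: [0.2, -0.2, -0.0]
opening: 0.0473
```

```bash
python3 go.py 0.572 0.032 0.041 0.0155
```

```text
t 16.15 pos [0.5734 0.0316 0.0418] F [ 0.2 -0.2 -0. ] open 0.0473
yaw/tilt [-0.0034 -0.0039  0.0163] q [-0.07  0.15  1.88 -0.    1.11 -1.66]
delta [-0.0014  0.0008  0.0005] dr [0.2  0.05 0.22]
```

Request:
{"api": "servo_tool", "payload": {
  "delta_pos": [
    [0,0,0],
    [0,0,0],
    [0,0,0],
    [0,0,0]
  ],
  "dr": [
    [0,0,0],
    [0,0,0],
    [0,0,0],
    [0,0,0]
  ],
  "grip": [0,0,0,0]
}}

```text
t: 16.65
tool_pos: [0.5739, 0.0316, 0.0421]
tool_rot: [-1.574, -0.016, 0.009]
contact_force: [0.2, -0.1, -0.9]
opening: 0.0141
```

Request:
{"api": "servo_tool", "payload": {
  "delta_pos": [
    [0,-0.02,0],
    [0,-0.03,0],
    [0,-0.04,0],
    [0,-0.01,0]
  ],
  "dr": [
    [0,0,0],
    [0,0,0],
    [0,0,0],
    [0,0,0]
  ],
  "grip": [0,0,0,0]
}}

```text
t: 17.15
tool_pos: [0.5738, 0.0318, 0.1486]
tool_rot: [-1.574, -0.018, 0.008]
contact_force: [0.8, 0.4, 0.6]
opening: 0.0142
```

```bash
python3 go.py 0.56 -0.2955 0.145 -0.0185
python3 - <<'E'
from h import *
b=ctrl.get_image('side')[:,:,::-1]
cv2.imwrite('pics/d3.png',cv2.resize(b[155:305,285:425],None,fx=4,fy=4,interpolation=cv2.INTER_CUBIC))
E
```

```text
t 17.15 pos [0.5738 0.0318 0.1486] F [0.8 0.4 0.6] open 0.0142
yaw/tilt [-0.0037 -0.0064  0.0163] q [-0.07  0.01  1.82 -0.    1.3  -1.66]
delta [-0.0192  0.0047 -0.327 ] dr [0.21 1.99 0.37]
```

View pics/d3.png

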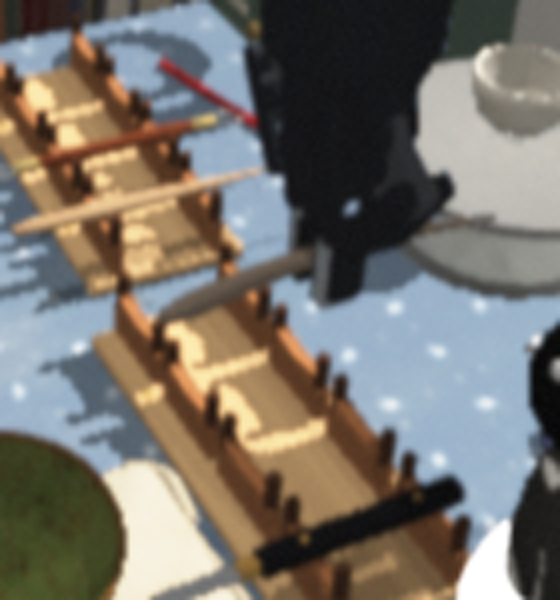

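Request:
{"api": "servo_tool", "payload": {
  "delta_pos": [
    [-0.006,0,-0.06],
    [-0.006,0,-0.06],
    [0,0,-0.06],
    [0,0,-0.06],
    [0,0,-0.06]
  ],
  "dr": [
    [0,1,0.3],
    [0,0.9,0],
    [0,0,0],
    [0,0,0],
    [0,0,0]
  ],
  "grip": [0,0,0,0,0]
}}

```text
t: 17.82
tool_pos: [0.5578, -0.2711, 0.1455]
tool_rot: [-1.571, 0.01, -0.004]
contact_force: [2.0, -0.2, 0.7]
opening: 0.0137
```

Request:
{"api": "servo_tool", "payload": {
  "delta_pos": [
    [0,0,-0.015],
    [0,0,0]
  ],
  "dr": [
    [0,0,0],
    [0,0,0]
  ],
  "grip": [0,0]
}}

```text
t: 18.08
tool_pos: [0.5559, -0.2893, 0.1431]
tool_rot: [-1.569, 0.016, -0.006]
contact_force: [-0.5, 0.0, -0.3]
opening: 0.0142
```

```bash
python3 go.py 0.561 -0.296 0.043 -0.0185
```

```text
t 18.07 pos [ 0.5559 -0.2893  0.1431] F [-0.5  0.  -0.3] open 0.0142
yaw/tilt [ 0.0018  0.0064 -0.0144] q [-0.6   0.14  1.69 -0.    1.31 -2.15]
delta [ 0.0059  0.1001 -0.0068] dr [-0.1   0.23 -0.37]
```

Request:
{"api": "servo_tool", "payload": {
  "delta_pos": [
    [0.005,0.03,-0.006],
    [0,0.03,0],
    [0,0.015,0],
    [0,0,0]
  ],
  "dr": [
    [0,0.2,-0.3],
    [0,0,0],
    [0,0,0],
    [0,0,0]
  ],
  "grip": [0,0,0,0]
}}

```text
t: 18.58
tool_pos: [0.5612, -0.2887, 0.0653]
tool_rot: [-1.566, 0.011, -0.008]
contact_force: [-0.3, -0.5, 0.8]
opening: 0.0139
```

```bash
python3 go.py 0.561 -0.296 0.043 -0.0185
```

```text
t 18.57 pos [ 0.5612 -0.2887  0.0653] F [-0.3 -0.5  0.8] open 0.0139
yaw/tilt [ 0.0047  0.0024 -0.012 ] q [-0.59  0.24  1.72  0.    1.18 -2.15]
delta [-0.0001  0.0223 -0.0074] dr [-0.27  0.37 -0.14]
```

Request:
{"api": "servo_tool", "payload": {
  "delta_pos": [
    [0,0.006,-0.007],
    [0,0.003,0],
    [0,0,0]
  ],
  "dr": [
    [-0.2,0.3,0],
    [0,0,0],
    [0,0,0]
  ],
  "grip": [0,0,0]
}}

```text
t: 18.95
tool_pos: [0.5628, -0.2963, 0.0587]
tool_rot: [-1.572, 0.012, -0.014]
contact_force: [0.1, 0.3, 0.0]
opening: 0.0141
```

```bash
python3 go.py 0.561 -0.296 0.043 -0.0185
python3 - <<'E'
from h import *
b=ctrl.get_image('side')[:,:,::-1]
cv2.imwrite('pics/d4.png',cv2.resize(b[145:255,260:380],None,fx=5,fy=5,interpolation=cv2.INTER_CUBIC))
E
```

```text
t 18.95 pos [ 0.5628 -0.2963  0.0587] F [0.1 0.3 0. ] open 0.0141
yaw/tilt [-0.0015 -0.0013 -0.0165] q [-0.6   0.25  1.72 -0.    1.17 -2.16]
delta [-0.0019  0.0157  0.0003] dr [0.08 0.11 0.08]
```

View pics/d4.png

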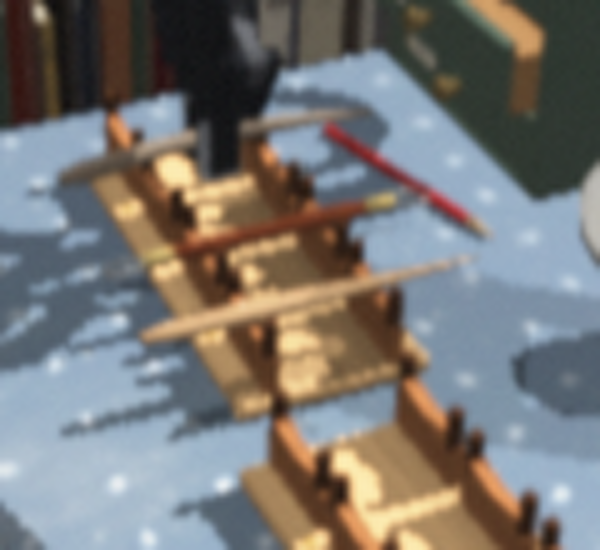

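Request:
{"api": "servo_tool", "payload": {
  "delta_pos": [
    [-0.001,0.008,0],
    [0,0.006,0],
    [0,0,0]
  ],
  "dr": [
    [0,0,0],
    [0,0,0],
    [0,0,0]
  ],
  "grip": [0,0,0]
}}

```text
t: 19.38
tool_pos: [0.5621, -0.2967, 0.0445]
tool_rot: [-1.573, 0.011, -0.015]
contact_force: [-0.6, 0.2, -0.2]
opening: 0.0139
```

```bash
python3 go.py 0.561 -0.296 0.043 -0.0185
python3 - <<'E'
from h import *
b=ctrl.get_image('side')[:,:,::-1]
cv2.imwrite('pics/d5.png',cv2.resize(b[145:255,260:380],None,fx=5,fy=5,interpolation=cv2.INTER_CUBIC))
E
```

```text
t 19.38 pos [ 0.5621 -0.2967  0.0445] F [-0.6  0.2 -0.2] open 0.0139
yaw/tilt [-0.0021 -0.0023 -0.0169] q [-0.6   0.27  1.72 -0.    1.14 -2.16]
delta [-0.0011  0.0015  0.0007] dr [0.12 0.09 0.14]
```

View pics/d5.png

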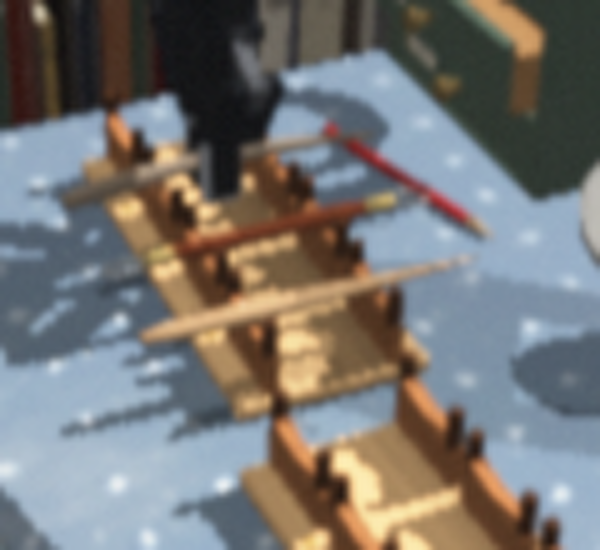

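The tool is in its notches; release.

Request:
{"api": "servo_tool", "payload": {
  "delta_pos": [
    [0,0.001,0],
    [0,0,0],
    [0,0,0],
    [0,-0.01,0],
    [0,-0.03,0]
  ],
  "dr": [
    [0,0,0],
    [0,0,0],
    [0,0,0],
    [0,0,0],
    [0,0,0]
  ],
  "grip": [0.5,0.5,0.5,0.5,0.5]
}}

```text
t: 20.05
tool_pos: [0.5606, -0.2957, 0.0826]
tool_rot: [-1.57, 0.014, -0.012]
contact_force: [-0.9, 0.1, -0.5]
opening: 0.0426
```

Request:
{"api": "servo_tool", "payload": {
  "delta_pos": [
    [0,-0.04,0],
    [0,-0.06,0],
    [0,-0.02,0]
  ],
  "dr": [
    [0,0,0],
    [0,0,0],
    [0,0,0]
  ],
  "grip": [0.5,0.5,0.5]
}}

```text
t: 20.42
tool_pos: [0.5613, -0.296, 0.2094]
tool_rot: [-1.572, 0.012, -0.014]
contact_force: [-0.9, -0.5, 0.5]
opening: 0.0428
```

```bash
python3 go.py 0.58 0.094 0.2 0.0155
python3 - <<'E'
from h import *
b=ctrl.get_image('side')[:,:,::-1]
cv2.imwrite('pics/d6.png',cv2.resize(b[145:255,260:380],None,fx=5,fy=5,interpolation=cv2.INTER_CUBIC))
E
```

```text
t 20.43 pos [ 0.5613 -0.296   0.2094] F [-0.9 -0.5  0.5] open 0.0428
yaw/tilt [-0.0015 -0.0014 -0.0168] q [-0.6   0.1   1.63 -0.    1.42 -2.16]
delta [0.0121 0.0089 0.3903] dr [ 0.09 -1.85  0.08]
```

View pics/d6.png

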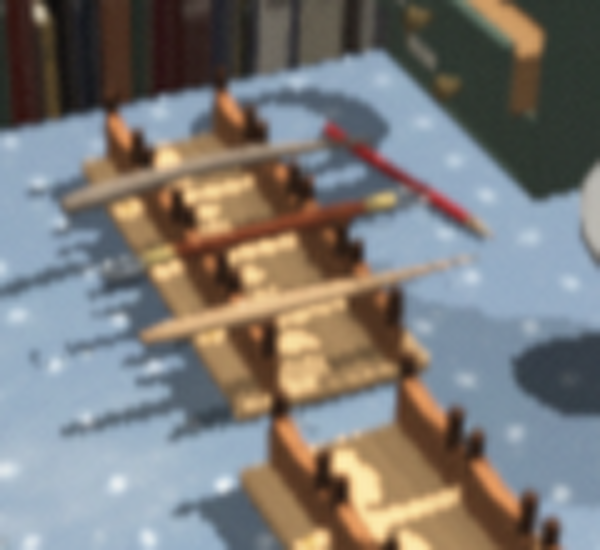

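Request:
{"api": "servo_tool", "payload": {
  "delta_pos": [
    [0.006,0,0.06],
    [0.006,0,0.06],
    [0,0,0.06],
    [0,0,0.06],
    [0,0,0.06]
  ],
  "dr": [
    [0,-0.9,0],
    [0,-0.9,0],
    [0,0,0],
    [0,0,0],
    [0,0,0]
  ],
  "grip": [0.5,0.5,0.5,0.5,0.5]
}}

```text
t: 21.1
tool_pos: [0.5704, 0.0083, 0.2046]
tool_rot: [-1.572, -0.003, 0.008]
contact_force: [0.3, 0.2, 0.2]
opening: 0.0429
```

Request:
{"api": "servo_tool", "payload": {
  "delta_pos": [
    [0,0,0.04],
    [0,0,0.02],
    [0,0,0]
  ],
  "dr": [
    [0,0,0],
    [0,0,0],
    [0,0,0]
  ],
  "grip": [0.5,0.5,0.5]
}}

```text
t: 21.48
tool_pos: [0.5665, 0.0743, 0.1996]
tool_rot: [-1.571, -0.003, 0.019]
contact_force: [-0.2, -0.4, -0.0]
opening: 0.0426
```

```bash
python3 go.py 0.58 0.094 0.1 0.0155
python3 - <<'E'
from h import *
a=ctrl.get_image('top')[:,:,::-1];b=ctrl.get_image('side')[:,:,::-1]
cv2.imwrite('pics/e1.png',np.hstack([a[100:400,0:320],b[0:300,240:640]]))
E
```

```text
t 21.48 pos [0.5665 0.0743 0.1996] F [-0.2 -0.4 -0. ] open 0.0426
yaw/tilt [-0.0006  0.0103  0.0136] q [ 0.   -0.04  1.78 -0.    1.41 -1.58]
delta [0.0147 0.0994 0.0195] dr [ 0.03 -0.11 -0.59]
```

View pics/e1.png

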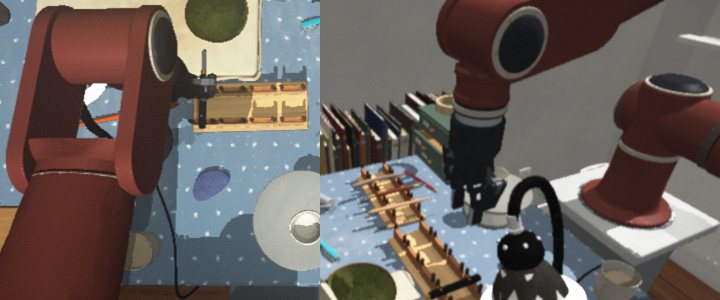

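Request:
{"api": "servo_tool", "payload": {
  "delta_pos": [
    [0.012,0.03,0.016],
    [0,0.04,0],
    [0,0,0]
  ],
  "dr": [
    [0,0,-0.5],
    [0,0,0],
    [0,0,0]
  ],
  "grip": [0.5,0.5,0.5]
}}

```text
t: 21.95
tool_pos: [0.5795, 0.0851, 0.1283]
tool_rot: [-1.573, -0.005, 0.005]
contact_force: [0.7, 0.3, 0.7]
opening: 0.0426
```

```bash
python3 go.py 0.58 0.094 0.04 0.0155
python3 - <<'E'
from h import *
a=ctrl.get_image('top')[:,:,::-1];b=ctrl.get_image('side')[:,:,::-1]
cv2.imwrite('pics/e2.png',np.hstack([a[100:400,0:320],b[60:360,240:640]]))
E
```

```text
t 21.95 pos [0.5795 0.0851 0.1283] F [0.7 0.3 0.7] open 0.0426
yaw/tilt [-0.0019 -0.      0.0061] q [ 0.02  0.06  1.81 -0.    1.27 -1.56]
delta [0.0005 0.0883 0.009 ] dr [ 0.11 -0.54  0.  ]
```

View pics/e2.png

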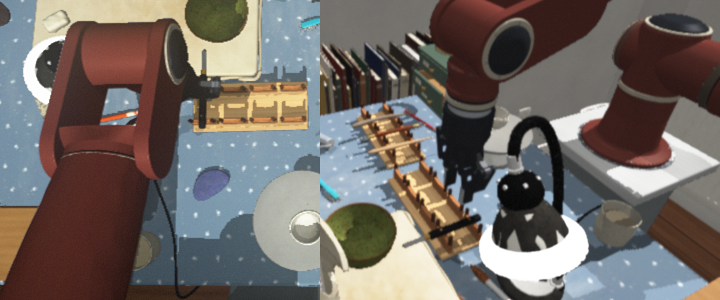

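Request:
{"api": "servo_tool", "payload": {
  "delta_pos": [
    [0,0.02,0.006],
    [0,0.02,0],
    [0,0,0]
  ],
  "dr": [
    [0,-0.4,0],
    [0,0,0],
    [0,0,0]
  ],
  "grip": [0.5,0.5,0.5]
}}

```text
t: 22.42
tool_pos: [0.585, 0.091, 0.0942]
tool_rot: [-1.572, -0.021, -0.001]
contact_force: [0.4, -1.1, -0.1]
opening: 0.0429
```

```bash
python3 go.py 0.58 0.094 0.041 0.0155
python3 - <<'E'
from h import *
a=ctrl.get_image('top')[:,:,::-1];b=ctrl.get_image('side')[:,:,::-1]
cv2.imwrite('pics/e3.png',np.hstack([cv2.resize(a[120:270,100:250],(450,450)),cv2.resize(b[220:330,310:395],(348,450))]))
E
```

```text
t 22.43 pos [0.585  0.091  0.0942] F [ 0.4 -1.1 -0.1] open 0.0429
yaw/tilt [-0.0016 -0.0142  0.0126] q [ 0.03  0.11  1.82 -0.    1.2  -1.55]
delta [-0.0058  0.0531  0.0031] dr [ 0.1  -0.17  0.81]
```

View pics/e3.png

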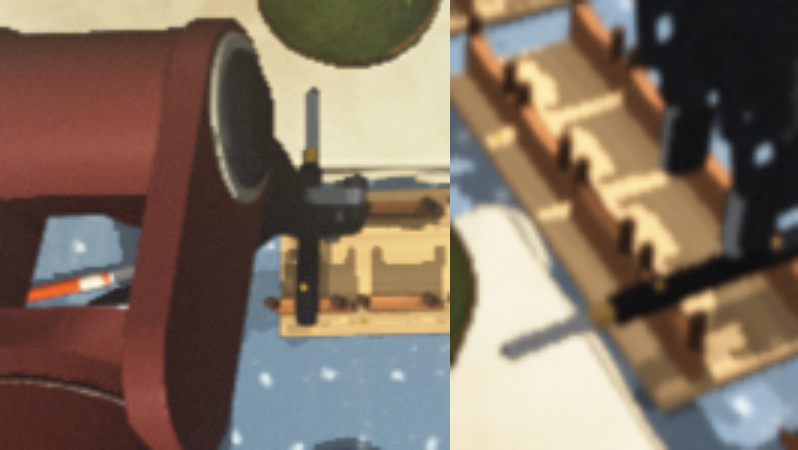

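Request:
{"api": "servo_tool", "payload": {
  "delta_pos": [
    [-0.006,0.015,0.003],
    [0,0.015,0],
    [0,0,0]
  ],
  "dr": [
    [0,0,0.6],
    [0,0,0],
    [0,0,0]
  ],
  "grip": [0.5,0.5,0.5]
}}

```text
t: 22.9
tool_pos: [0.5805, 0.0943, 0.0647]
tool_rot: [-1.572, -0.016, 0.004]
contact_force: [-0.5, 0.4, 1.1]
opening: 0.0425
```

```bash
python3 go.py 0.578 0.094 0.042 0.0155
python3 - <<'E'
from h import *
b=ctrl.get_image('side')[:,:,::-1]
cv2.imwrite('pics/e4.png',cv2.resize(b[220:330,310:420],None,fx=5,fy=5,interpolation=cv2.INTER_CUBIC))
E
```

```text
t 22.9 pos [0.5805 0.0943 0.0647] F [-0.5  0.4  1.1] open 0.0425
yaw/tilt [-0.0015 -0.0073  0.0128] q [ 0.04  0.14  1.84 -0.    1.16 -1.55]
delta [-0.0027  0.0227 -0.0003] dr [ 0.09 -0.15  0.42]
```

View pics/e4.png

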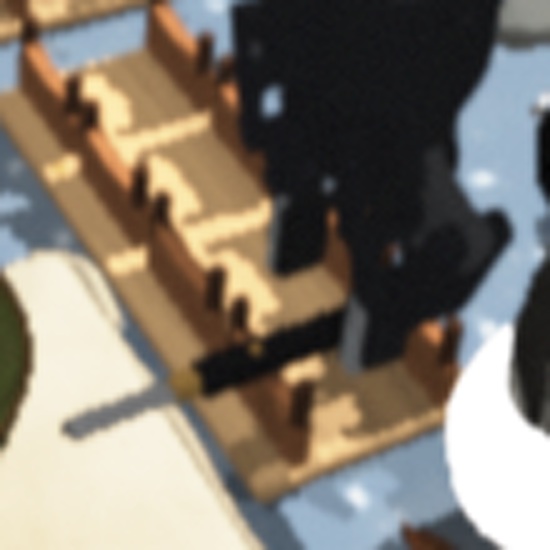

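Request:
{"api": "servo_tool", "payload": {
  "delta_pos": [
    [-0.003,0.012,0],
    [0,0.009,0],
    [0,0,0]
  ],
  "dr": [
    [0,0,0.3],
    [0,0,0],
    [0,0,0]
  ],
  "grip": [0.5,0.5,0.5]
}}

```text
t: 23.32
tool_pos: [0.5783, 0.0942, 0.0434]
tool_rot: [-1.572, -0.013, 0.007]
contact_force: [0.3, 0.3, -0.6]
opening: 0.0425
```

Request:
{"api": "servo_tool", "payload": {
  "delta_pos": [
    [0,0,0],
    [0,0,0],
    [0,0,0],
    [0,0,0]
  ],
  "dr": [
    [0,0,0],
    [0,0,0],
    [0,0,0],
    [0,0,0]
  ],
  "grip": [0,0,0,0]
}}

```text
t: 23.82
tool_pos: [0.5789, 0.0942, 0.0441]
tool_rot: [-1.572, -0.014, 0.006]
contact_force: [-0.5, -0.3, -0.2]
opening: 0.0127
```

Request:
{"api": "servo_tool", "payload": {
  "delta_pos": [
    [0,-0.02,0],
    [0,-0.03,0],
    [0,-0.04,0],
    [0,-0.01,0]
  ],
  "dr": [
    [0,0,0],
    [0,0,0],
    [0,0,0],
    [0,0,0]
  ],
  "grip": [0,0,0,0]
}}

```text
t: 24.32
tool_pos: [0.5785, 0.0944, 0.1499]
tool_rot: [-1.572, -0.015, 0.005]
contact_force: [0.8, 0.2, -0.6]
opening: 0.0135
```

```bash
python3 go.py 0.556 -0.3555 0.145 -0.0185
python3 - <<'E'
from h import *
b=ctrl.get_image('side')[:,:,::-1]
cv2.imwrite('pics/e5.png',cv2.resize(b[180:330,305:445],None,fx=4,fy=4,interpolation=cv2.INTER_CUBIC))
E
```

```text
t 24.32 pos [0.5785 0.0944 0.1499] F [ 0.8  0.2 -0.6] open 0.0135
yaw/tilt [-0.0014 -0.0058  0.0127] q [ 0.04  0.03  1.79 -0.    1.31 -1.55]
delta [-0.0282  0.0054 -0.4496] dr [0.08 1.79 0.33]
```

View pics/e5.png

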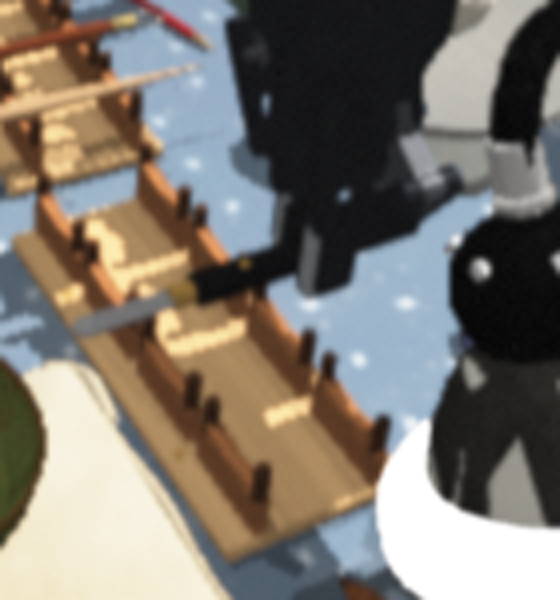

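Run:
```python
from h import *
print(tri((431,372),(397,82)),tri((475,350),(371,102)),tri((381,300),(418,123)),tri((502,297),(345,107)))
```

```text
(array([ 0.30162018, -0.29626083,  0.2612658 ]), np.float64(0.0008993555739033971)) (array([ 0.31759083, -0.38310927,  0.18158003]), np.float64(0.00319043214399405)) (array([ 0.35939761, -0.20153727,  0.20990183]), np.float64(0.1010868724821349)) (array([ 0.38793606, -0.42908134,  0.16425725]), np.float64(0.02851488059318733))
```

Request:
{"api": "servo_tool", "payload": {
  "delta_pos": [
    [-0.006,0,-0.06],
    [-0.006,0,-0.06],
    [-0.006,0,-0.06],
    [-0.004,0,-0.06],
    [0,0,-0.06]
  ],
  "dr": [
    [0,0.9,0.3],
    [0,0.9,0],
    [0,0,0],
    [0,0,0],
    [0,0,0]
  ],
  "grip": [0,0,0,0,0]
}}

```text
t: 25.0
tool_pos: [0.5508, -0.2085, 0.1445]
tool_rot: [-1.569, 0.013, -0.004]
contact_force: [0.1, 0.2, -0.4]
opening: 0.013
```

```bash
python3 go.py 0.556 -0.3555 0.145 -0.0185
```

```text
t 25.0 pos [ 0.5508 -0.2085  0.1445] F [ 0.1  0.2 -0.4] open 0.013
yaw/tilt [ 0.0016  0.0059 -0.0106] q [-0.49  0.05  1.78 -0.    1.31 -2.05]
delta [ 0.0068 -0.0008 -0.1469] dr [-0.09  0.45 -0.34]
```

Request:
{"api": "servo_tool", "payload": {
  "delta_pos": [
    [0.004,0,-0.055],
    [0,0,-0.05],
    [0,0,-0.03],
    [0,0,0]
  ],
  "dr": [
    [0,0.4,0],
    [0,0,0],
    [0,0,0],
    [0,0,0]
  ],
  "grip": [0,0,0,0]
}}

```text
t: 25.5
tool_pos: [0.5481, -0.3505, 0.1372]
tool_rot: [-1.564, 0.03, -0.009]
contact_force: [-0.0, 0.5, -0.3]
opening: 0.0133
```

```bash
python3 go.py 0.5565 -0.3555 0.047 -0.0185
python3 - <<'E'
from h import *
b=ctrl.get_image('side')[:,:,::-1]
cv2.imwrite('pics/f1.png',b)
E
```

```text
t 25.5 pos [ 0.5481 -0.3505  0.1372] F [-0.   0.5 -0.3] open 0.0133
yaw/tilt [ 0.007   0.0134 -0.0244] q [-0.68  0.21  1.63 -0.    1.32 -2.23]
delta [ 0.0097  0.09   -0.0054] dr [-0.4  -0.34 -0.77]
```

View pics/f1.png

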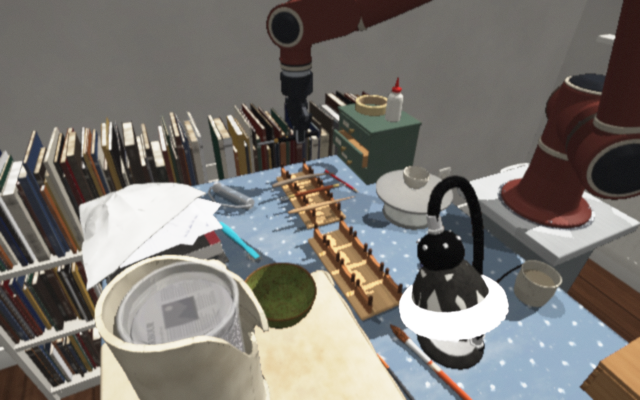

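Arm clears the bottle amply. Descend in steps.

Request:
{"api": "servo_tool", "payload": {
  "delta_pos": [
    [0.008,0.03,-0.004],
    [0,0.03,0],
    [0,0.008,0],
    [0,0,0]
  ],
  "dr": [
    [-0.3,-0.3,-0.6],
    [0,0,0],
    [0,0,0],
    [0,0,0]
  ],
  "grip": [0,0,0,0]
}}

```text
t: 26.05
tool_pos: [0.5557, -0.348, 0.0656]
tool_rot: [-1.565, 0.015, -0.007]
contact_force: [-0.4, 0.6, -0.2]
opening: 0.0128
```

```bash
python3 go.py 0.5565 -0.3555 0.045 -0.0185
```

```text
t 26.05 pos [ 0.5557 -0.348   0.0656] F [-0.4  0.6 -0.2] open 0.0128
yaw/tilt [ 0.0054  0.0051 -0.0138] q [-0.67  0.29  1.66  0.    1.2  -2.23]
delta [ 0.0011  0.0206 -0.0076] dr [-0.31  0.27 -0.3 ]
```

Request:
{"api": "servo_tool", "payload": {
  "delta_pos": [
    [0.0,0.006,-0.007],
    [0,0.002,0],
    [0,0,0]
  ],
  "dr": [
    [-0.3,0.2,-0.3],
    [0,0,0],
    [0,0,0]
  ],
  "grip": [0,0,0]
}}

```text
t: 26.42
tool_pos: [0.5571, -0.3559, 0.0602]
tool_rot: [-1.574, 0.01, -0.016]
contact_force: [-0.8, 0.1, -0.2]
opening: 0.0127
```

```bash
python3 go.py 0.5565 -0.3555 0.045 -0.0185
python3 - <<'E'
from h import *
b=ctrl.get_image('side')[:,:,::-1]
cv2.imwrite('pics/f2.png',cv2.resize(b[145:255,255:375],None,fx=5,fy=5,interpolation=cv2.INTER_CUBIC))
E
```

```text
t 26.43 pos [ 0.5571 -0.3559  0.0602] F [-0.8  0.1 -0.2] open 0.0127
yaw/tilt [-0.003  -0.004  -0.0168] q [-0.68  0.3   1.66  0.    1.18 -2.24]
delta [-0.0006  0.0152  0.0005] dr [0.17 0.1  0.23]
```

View pics/f2.png

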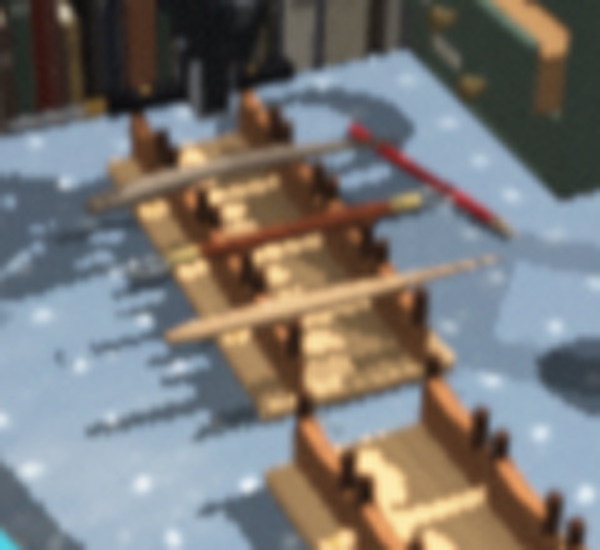

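Request:
{"api": "servo_tool", "payload": {
  "delta_pos": [
    [0,0.008,0],
    [0,0.005,0],
    [0,0,0]
  ],
  "dr": [
    [0,0,0],
    [0,0,0],
    [0,0,0]
  ],
  "grip": [0,0,0]
}}

```text
t: 26.85
tool_pos: [0.5573, -0.3563, 0.0469]
tool_rot: [-1.574, 0.01, -0.017]
contact_force: [-0.7, -0.4, -0.0]
opening: 0.0127
```

```bash
python3 go.py 0.5565 -0.3555 0.045 -0.0185
python3 - <<'E'
from h import *
b=ctrl.get_image('side')[:,:,::-1]
cv2.imwrite('pics/f3.png',cv2.resize(b[130:230,245:365],None,fx=5,fy=5,interpolation=cv2.INTER_CUBIC))
E
```

```text
t 26.85 pos [ 0.5573 -0.3563  0.0469] F [-0.7 -0.4 -0. ] open 0.0127
yaw/tilt [-0.0035 -0.0046 -0.0169] q [-0.68  0.32  1.66  0.    1.16 -2.24]
delta [-0.0008  0.0018  0.0008] dr [0.2  0.09 0.27]
```

View pics/f3.png

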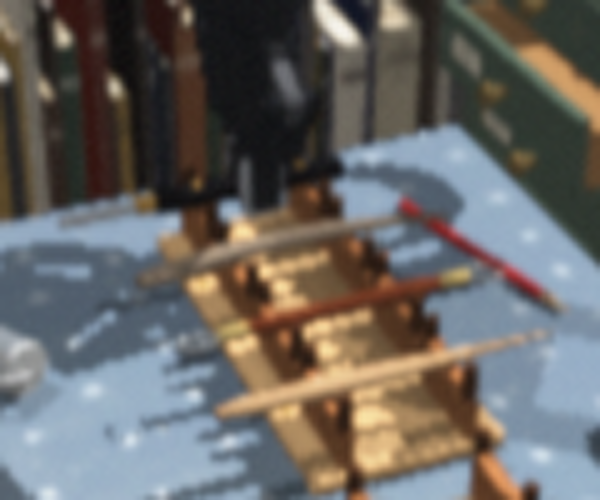

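Request:
{"api": "servo_tool", "payload": {
  "delta_pos": [
    [0,0.002,0],
    [0,0,0]
  ],
  "dr": [
    [0,0,0],
    [0,0,0]
  ],
  "grip": [0,0]
}}

```text
t: 27.15
tool_pos: [0.5575, -0.3564, 0.045]
tool_rot: [-1.575, 0.009, -0.017]
contact_force: [-0.4, 0.3, -0.2]
opening: 0.0134
```

Request:
{"api": "servo_tool", "payload": {
  "delta_pos": [
    [0,0,0],
    [0,0,0],
    [0,0,0],
    [0,-0.01,0],
    [0,-0.03,0]
  ],
  "dr": [
    [0,0,0],
    [0,0,0],
    [0,0,0],
    [0,0,0],
    [0,0,0]
  ],
  "grip": [0.5,0.5,0.5,0.5,0.5]
}}

```text
t: 27.78
tool_pos: [0.5561, -0.3552, 0.0841]
tool_rot: [-1.572, 0.012, -0.014]
contact_force: [-0.1, -0.4, 0.5]
opening: 0.0428
```

Request:
{"api": "servo_tool", "payload": {
  "delta_pos": [
    [0,-0.04,0],
    [0,-0.06,0],
    [0,-0.06,0],
    [0,-0.04,0]
  ],
  "dr": [
    [0,0,0],
    [0,0,0],
    [0,0,0],
    [0,0,0]
  ],
  "grip": [0.5,0.5,0.5,0.5]
}}

```text
t: 28.28
tool_pos: [0.5549, -0.3543, 0.2916]
tool_rot: [-1.571, 0.013, -0.014]
contact_force: [1.7, 0.1, 0.5]
opening: 0.0427
```

Request:
{"api": "servo_tool", "payload": {
  "delta_pos": [
    [0,0,0.06],
    [0,0,0.06],
    [0,0,0.06],
    [0,0,0.06],
    [0,0,0.06]
  ],
  "dr": [
    [0,0,0],
    [0,0,0],
    [0,0,0],
    [0,0,0],
    [0,0,0]
  ],
  "grip": [0.5,0.5,0.5,0.5,0.5]
}}

```text
t: 28.9
tool_pos: [0.5624, -0.0515, 0.3027]
tool_rot: [-1.58, 0.005, -0.035]
contact_force: [1.7, 0.1, -0.4]
opening: 0.0424
```

```bash
python3 go.py 0.5565 -0.3555 0.045 -0.0185
python3 - <<'E'
from h import *
a=ctrl.get_image('top')[:,:,::-1];b=ctrl.get_image('side')[:,:,::-1]
cv2.imwrite('pics/g1.png',cv2.resize(a[140:270,310:460],None,fx=5,fy=4.6,interpolation=cv2.INTER_CUBIC))
cv2.imwrite('pics/g2.png',cv2.resize(b[130:240,245:365],None,fx=5,fy=5,interpolation=cv2.INTER_CUBIC))
E
```

```text
t 28.9 pos [ 0.5624 -0.0515  0.3027] F [ 1.7  0.1 -0.4] open 0.0424
yaw/tilt [-0.0097 -0.0188 -0.0251] q [-0.22 -0.13  1.7  -0.01  1.56 -1.77]
delta [-0.0032  0.2605 -0.3016] dr [ 0.55 -0.38  1.08]
```

View pics/g1.png

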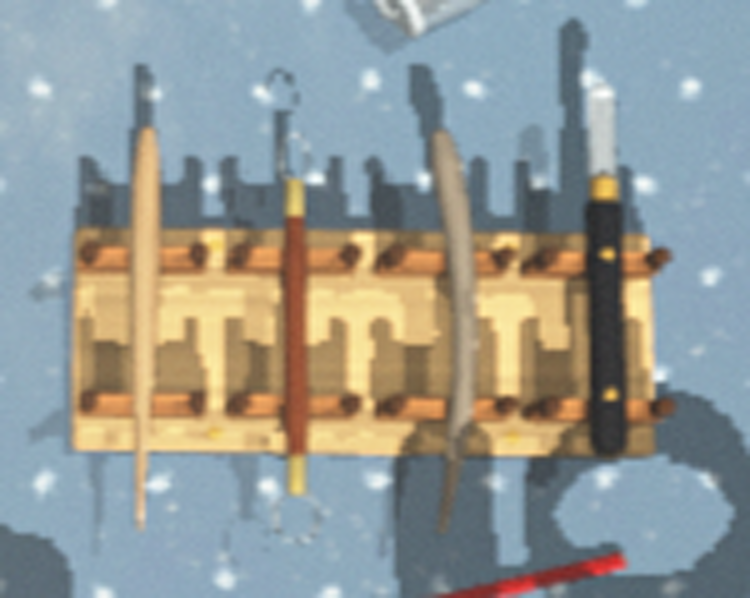

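View pics/g2.png

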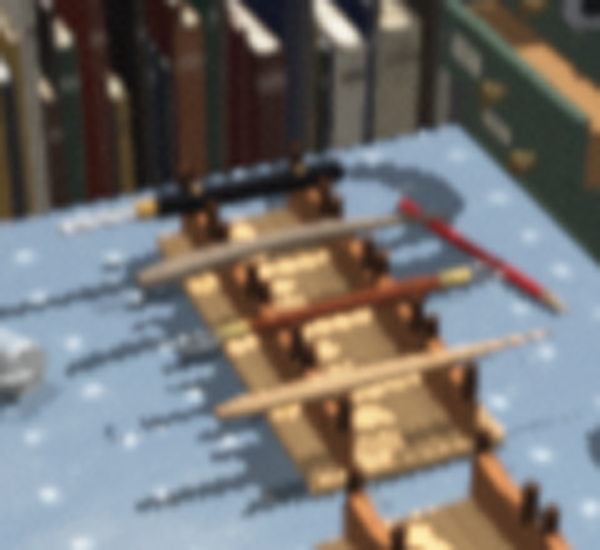

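Request:
{"api": "servo_tool", "payload": {
  "delta_pos": [
    [0,0,0],
    [0,0,0],
    [0,0,0]
  ],
  "dr": [
    [0,0,0],
    [0,0,0],
    [0,0,0]
  ],
  "grip": [0.5,0.5,0.5]
}}

```text
t: 29.38
tool_pos: [0.5626, -0.0501, 0.3041]
tool_rot: [-1.58, -0.001, -0.031]
contact_force: [-0.4, -0.5, -0.9]
opening: 0.0427
```

Run:
```python
from h import *
pe=np.array([.558,-.2655,-.0185])
a=ctrl.get_image('top');ctrl.get_image('side')
C,S=np.cos(pe[2]),np.sin(pe[2])
def rk(P): d=P[:2]-pe[:2]; return np.array([C*d[0]+S*d[1],-S*d[0]+C*d[1],P[2]]).round(3)
def ends(m):
    p=np.argwhere(m)[:,::-1].astype(float); c=p.mean(0); u=np.linalg.svd(p-c,full_matrices=False)[2][0]; s=(p-c)@u
    return [c+u*s.min(),c+u*s.max()]
for l in["wood_needle","loop_tool","curved_tool","clay_knife"]:
    t=ctrl.masks_of('top',l); s=ctrl.masks_of('side',l)
    print(l,[(round(k['score'],2),np.round(k['extent'])) for k in t[:2]])
    if t and s:
        T=sorted(ends(t[0]['pixels']),key=lambda q:-q[1]);Q=sorted(ends(s[0]['pixels']),key=lambda q:-q[0])
        for i in(0,1):
            P,e=tri(T[i],Q[i]); print('  ',rk(P),round(e,3),'top@z.043',rk(onz('top',T[i],.043)))
```

```text
wood_needle [(0.62, array([336., 167., 344., 243.])), (0.5, array([324., 188., 445., 245.]))]
   [-0.053  0.087  0.036] 0.014 top@z.043 [-0.06   0.09   0.043]
   [0.085 0.089 0.043] 0.002 top@z.043 [0.084 0.09  0.043]
loop_tool [(0.76, array([368., 177., 370., 246.]))]
   [-0.065  0.026  0.038] 0.012 top@z.043 [-0.07   0.03   0.043]
   [0.063 0.032 0.045] 0.003 top@z.043 [0.065 0.031 0.043]
curved_tool [(0.58, array([392., 169., 408., 254.]))]
   [-0.069 -0.041  0.036] 0.029 top@z.043 [-0.082 -0.033  0.043]
   [ 0.083 -0.03   0.046] 0.004 top@z.043 [ 0.086 -0.032  0.043]
clay_knife [(0.67, array([426., 159., 435., 239.]))]
   [-0.051 -0.091  0.047] 0.0 top@z.043 [-0.051 -0.091  0.043]
   [ 0.105 -0.088  0.048] 0.005 top@z.043 [ 0.109 -0.09   0.043]
```

```bash
python3 -c "
from station import ctrl
print(ctrl.finish_job())"
```

```text
the job is handed in; nothing more can be done
None
```

I moved all four tools into the empty rack in reverse order, let go of each one, backed the arm away and handed the job in. It took about 30 s of the 99 s allowed, and no verdict was reported. The order from left to right is now wood needle, loop tool, curved tool, clay knife.

**Final check:** the last pictures and mask measurements from both cameras show every tool in both notches of its rest. The side-to-side positions in the rack frame are about +90, +30, −32 and −90 mm. The middles, measured in the top view or allowing for tool tips the masks missed, lie within about 5 mm of midway between the bars. All tools are along the rest to within a few hundredths of a radian and look level.

**Disagreements:**
- The masks missed some thin tips (needle point, wire loops, near end of the curved tool). At the near ends of the needle, loop tool and curved tool, the two cameras' lines missed each other by 12 to 29 mm. I relied on the far ends, the top view and the pictures for those.
- At the start, one top-view detection named the knife as the curved tool; I corrected it from the picture.
- The loop tool first touched its notch about 5 mm off centre, with roughly 14 N, so I raised and re-centred it before letting go.

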